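Lay out a microscope inspection station

ROBOT

A 6-joint arm with a two-finger parallel gripper is mounted at the origin on the work surface. World frame = base frame: x ahead of the robot, y to its left, z up, the work surface at z = 0. Lengths are in m, angles in rad, forces in N, time in s.
With the tool pointing down it reaches from about 0.325 to 1 m from the base axis. Payload 5.1 kg.
Tool frame: the origin (TCP) lies on the centre line of the jaws, within the pads' length; the fingertips stand 25 mm ahead of it and the grasp point (between the pads) lies 6 mm ahead of it; z points along the fingers, y is the line along which they close (so a half turn about z gives the same grasp; the last joint's range is limited). The gripper opens to 85 mm and grips with 20 to 120 N. Pads are 22 mm wide; open, the fingers measure 114 mm over their backs; the gripper's body (76 mm by 85 mm) begins 54 mm behind the grasp point. The pads swing forward as they close: fully open they stand 13 mm farther back than shut.
Start: joints at [-1.261, 0.124, 1.65, -0, 1.367, -0.083], TCP at [0.249, -0.6, 0.232] pointing down, gripper open.
Joint ranges: [-2.61, 2.61], [-1.02, 2.33], [0.03, 2.71], [-1.35, 4.49], [0.32, 2.68], [-2.91, 2.91]. Speed limits (rad/s): [2.57, 2.57, 3.14, 3.14, 3.14, 3.14].

INTERFACE

Orientations are given as a unit quaternion [w, x, y, z].
In Python, from bench import robot, camera gives the robot as it stands.
- The arm moves only by the tool arm_command, never from a script. Its argument "increments" is a list of rows, each an object of numbers: "x", "y", "z": the shift along the tool's x, y, z in units of 30 mm (1.0 is 30 mm); "spin": the turn about the tool's z in units of 6 degrees (1.0 is 6 degrees). A call has 1 to 5 rows; each row shifts and turns the commanded pose from where the row before left it, along the tool's axes as they then stand; what a row does not reach is not made up. A row lasts 1/10 s, in which the tool goes at most 50 mm and 8.59 degrees, less where a joint would pass 70% of its speed; a pose out of reach is approached as far as the arm can. A call is refused whole if a number of a shift passes 1 or a number of a turn 1, either way. A call with a gripper value outside its range is refused whole. "gripper" is the finger opening in mm, from 0 to 85.4, set as the call begins (left out, the last holds). The fingers move at their own pace and stop on an object; "force" is the grip in N (left out, the last holds). Time passes only in rows, so rows that do not move let the fingers close. It gives the time, the measured TCP pose, the force, the opening and the grip force at its end, in the units of the state.
- robot.get_state(): the state, without advancing time (a new reading comes with each control period).
- camera(name): name is "scene" or "top"; returns a dict with "color" (420x560x3 uint8, red, green, blue), "range_z" (420x560 float32, m along the optical axis (not along the pixel's ray), 0 where there is no reading), "fov_y" (degrees; the focal length in pixels is half the picture's height over the tangent of half this angle, whatever the lens; pixels are square), "cx", "cy" (the principal point, pixels), "R" (3x3) and "t" (3): a world point X has camera coordinates R X + t. Camera axes: x right, y down, z forward; pixel columns grow to the right and rows downward; lengths in m; the calibration is good to about 2 mm. A picture is of the moment at which its call begins.
- robot.close_job(): hands the job in; it is judged then, once.
The state is a dict: "t": time; "joint_pos": joint angles; "qvel": joint speeds; "tau": joint torques, N m; "tcp_pos": TCP position; "eef_rot": TCP orientation; "ft_force": force on the tool from outside, world axes, zero at the start; "ft_torque": the same for the moment, N m; "width": opening from 0.0 (shut) to 1.0 (fully open); "grip_force": force on a finger pad.
Only numpy, scipy, OpenCV 4.12 (cv2) and the standard library are available. Lean on these libraries where they do the work, as an engineer would, in place of code of your own. Each camera call takes 0.05 s, during which the arm holds its last target. There are 200 camera calls.

TASK

Lay out the inspection station in this order, one thing at a time: lay the steel ring centred on the white round stage, set the brass flange centred on top of the ring with its hub up, and stand the white jar on the bench exactly halfway between the centres of the stage and the black stud tray. Then stand the red box behind the tray (past its long edge that is farther from the robot, centred on that edge), with about 30 mm of clear bench between them, and last stand the blue box on the other side of the stage from the tray, on the straight line through the centres of tray and stage, again about 30 mm clear of the stage. Leave the amber dropper bottle, the black loupe and the roll of green tape where they are, and let everything stand upright and released.

Things in the scene. Friction and masses are not known exactly. Their poses are not given: they have to be found in the camera images.
- stage: white round stage plate fixed to the bench, 90 mm across, 12 mm high, flat top with a grey spot at its middle; origin at the centre of its underside on the bench, z up. Its y axis lies along the line through the centres of stage and tray (the tray may be on either side); the tray's centre is always 290 mm away
- tray: low black rectangular tray fixed to the bench, covered with rows of small steel studs, 80 mm (its x) by 110 mm (its y), 7 mm high with the studs; origin at the centre of its underside on the bench; x points away from the robot (within 0.35 rad of world x), square to its long edges
- ring: plain steel ring lying flat, 56 mm outside diameter, 28 mm bore, 22 mm high, about 220 g; origin at the centre of its underside, z up
- flange: brass flange part, a disc 46 mm across and 8 mm thick with an upright hub 24 mm across standing on its middle, 42 mm high in all, about 160 g; origin at the centre of the disc's underside, z up along the hub
- jar: white closed jar with a yellow cap, 46 mm across, 50 mm high, about 80 g; origin at the centre of its underside, z up
- red_box: red square open box with a few small steel parts fixed in its bottom, 50 by 50 mm and 35 mm high, walls 3 mm, about 70 g; origin at the centre of its underside, x and y square to its walls, z up
- blue_box: blue square open box, like the red one: 50 by 50 mm, 35 mm high, walls 3 mm, about 70 g; origin at the centre of its underside, x and y square to its walls, z up
- dropper: amber bottle with a black cap, 32 mm across, 62 mm high, loose bystander; origin at the centre of its underside
- loupe: black round loupe, 34 mm across, 34 mm high, loose bystander; origin at the centre of its underside
- tape: green tape roll lying flat, 60 mm across, 38 mm hole, 24 mm high, loose bystander; origin at the centre of its underside
Not all that is in view belongs to the job. Several things look just like the blue_box: the one meant starts farthest from the robot's base.

How it is judged:
On the way, in this order (a step that is already met when the one before it is completed fails the run):
1. the steel ring lies centred on the white round stage, released (horizontal distance between ring and stage below 0.01 m and z of ring in the frame of stage between 0.009 and 0.015 m and linear speed of ring below 0.02 m/s and contact force between the fingers and ring below 0.3 N and angle between ring's own z axis and vertical below 0.12 rad), for 0.2 s.
2. the brass flange stands centred on the ring, hub up, released (horizontal distance between flange and ring below 0.01 m and z of flange in the frame of ring between 0.019 and 0.025 m and linear speed of flange below 0.02 m/s and contact force between the fingers and flange below 0.3 N and angle between flange's own z axis and vertical below 0.12 rad), for 0.2 s.
3. the jar stands halfway between stage and tray, released (x of jar in the frame of stage between -0.015 and 0.015 m and horizontal distance between jar and stage between 0.13 and 0.161 m and horizontal distance between jar and tray below 0.161 m and height (world z) of jar between -0.005 and 0.005 m and linear speed of jar below 0.02 m/s and contact force between the fingers and jar below 0.3 N and angle between jar's own z axis and vertical below 0.12 rad), for 0.2 s.
4. the red box stands behind the tray, released (x of red_box in the frame of tray between 0.08 and 0.112 m and y of red_box in the frame of tray between -0.015 and 0.015 m and height (world z) of red_box between -0.005 and 0.005 m and linear speed of red_box below 0.02 m/s and contact force between the fingers and red_box below 0.3 N and angle between red_box's own z axis and vertical below 0.12 rad), for 0.2 s.
5. the blue box stands beyond the stage, in line with stage and tray, released (x of blue_box in the frame of stage between -0.015 and 0.015 m and horizontal distance between blue_box and stage between 0.085 and 0.117 m and horizontal distance between blue_box and tray above 0.35 m and height (world z) of blue_box between -0.005 and 0.005 m and linear speed of blue_box below 0.02 m/s and contact force between the fingers and blue_box below 0.3 N and angle between blue_box's own z axis and vertical below 0.12 rad), for 0.2 s.
At the end, for the whole second after the job is handed in: All upright, released, still: ring on stage and flange on ring, each within 10 mm of centre; jar within 15 mm of the stage-tray midpoint; red box behind tray and blue box beyond stage, each within 15 mm of its centre line and 15 to 47 mm clear (all of step 1 and all of step 2 and all of step 3 and all of step 4 and all of step 5); the robot touches nothing.
It fails at once if the amber bottle was pushed more than 25 mm or knocked over (distance of dropper from where it was at the start of the episode above 0.025 m or angle between dropper's own z axis and vertical above 0.5 rad).
It fails at once if the black loupe was pushed more than 25 mm or knocked over (distance of loupe from where it was at the start of the episode above 0.025 m or angle between loupe's own z axis and vertical above 0.5 rad).
It fails at once if the tape roll was pushed more than 25 mm or knocked over (distance of tape from where it was at the start of the episode above 0.025 m or angle between tape's own z axis and vertical above 0.5 rad).
It also fails if it takes over 122 s, if anything falls off the work surface, if the arm or the gripper's body presses on something with over 40 N, if the wrist force passes 120 N, or if a joint passes its speed limit or range.

## Working session

There is one attempt and no reset: what is moved stays moved. The work goes in short steps, Python scripts to look and compute and a tool call to move; the robot and the scene stay as the last step left them, time stands still between calls to the robot, and variables do not carry over. Pictures are saved under pics/ and viewed, at most 14 in all, crops included, and the job is handed in when it is done.

Besides the shell and the picture viewer there is one more tool, called after "Emit:" as name([rows], argument=value, ...), one row to a line, values as JSON. arm_command: Moves the arm, as the interface text tells. Its arguments: {"type":"object","properties":{"increments":{"type":"array","items":{"type":"object","properties":{"x":{"type":"number"},"y":{"type":"number"},"z":{"type":"number"},"spin":{"type":"number"}}}},"gripper":{"type":"number"},"force":{"type":"number"}},"required":["increments"]}

```bash
ls; mkdir -p pics; cat > h.py <<'E'
import numpy as np,cv2
from bench import robot,camera
def cap(n):
    c=camera(n); np.savez('%s.npz'%n,**c); return c
def load(n): return dict(np.load('%s.npz'%n))
def f(c): return c['color'].shape[0]/2/np.tan(np.radians(float(c['fov_y']))/2)
def cloud(c):
    h,w=c['range_z'].shape; v,u=np.mgrid[:h,:w]; z=c['range_z']
    p=np.stack([(u-c['cx'])/f(c)*z,(v-c['cy'])/f(c)*z,z],-1)
    return (p-c['t'])@c['R']
def proj(c,X):
    q=c['R']@np.array(X)+c['t']; return q[:2]/q[2]*f(c)+[c['cx'],c['cy']]
def save(c,n,crop=None,s=1):
    im=c['color'][...,::-1]
    if crop: a,b,d,e=crop; im=im[b:e,a:d]
    cv2.imwrite('pics/'+n,cv2.resize(im,None,fx=s,fy=s,interpolation=cv2.INTER_CUBIC))
E
python3 - <<'E'
from h import *
for n in('scene','top'):
    c=cap(n); save(c,n+'0.png',None,1.4); print(n,c['fov_y'],c['cx'],c['cy'],c['R'],c['t'],(c['range_z']==0).mean())
print(robot.get_state())
E
```

```text
pics
scene 55.41342962407263 283.7374516345033 207.7704336224321 [[ 0.84464428  0.53514008 -0.01418226]
 [ 0.4619866  -0.7420542  -0.48572002]
 [-0.27045226  0.40370862 -0.87399938]] [-0.37386067 -0.20428124  1.06952372] 0.003822278911564626
top 56.4780343613857 279.49948725468596 205.93294037276007 [[-0.02016408 -0.99974101  0.01055128]
 [-0.98490936  0.0180483  -0.17212734]
 [ 0.17189233 -0.01386284 -0.9850182 ]] [-2.77366219e-04  4.35608301e-01  1.10894087e+00] 0.0036904761904761906
{'t': 0.1, 'joint_pos': array([-1.26056751e+00,  1.24440565e-01,  1.65154002e+00,  2.27219967e-06,
        1.36755887e+00, -8.26008198e-02]), 'qvel': array([-0.00158079, -0.00089954, -0.00355718,  0.00101496, -0.00097317,
       -0.00075859]), 'tau': array([ 1.93310152e-04, -4.24931324e+01, -3.66654539e+01, -1.27401122e-04,
        3.92739399e-03, -7.99407900e-06]), 'tcp_pos': array([ 0.24862189, -0.59995766,  0.23047401]), 'eef_rot': array([-9.67227827e-04,  9.80772123e-01,  1.95154027e-01, -1.09442135e-04]), 'ft_force': array([ 0.56896294,  0.64728312, -0.21747839]), 'ft_torque': array([-0.01547641, -0.01884869,  0.01814084]), 'grip_force': 0.0, 'width': 1.0017229389297024}
```

View pics/top0.png

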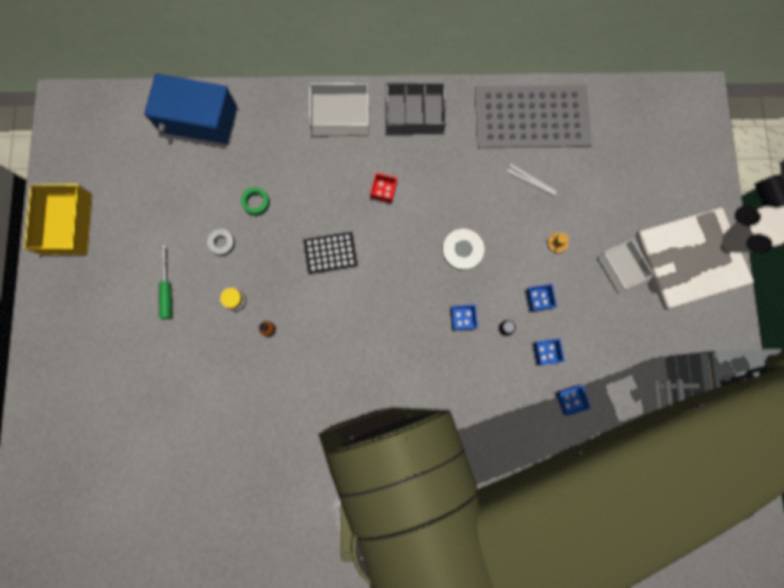

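View pics/scene0.png

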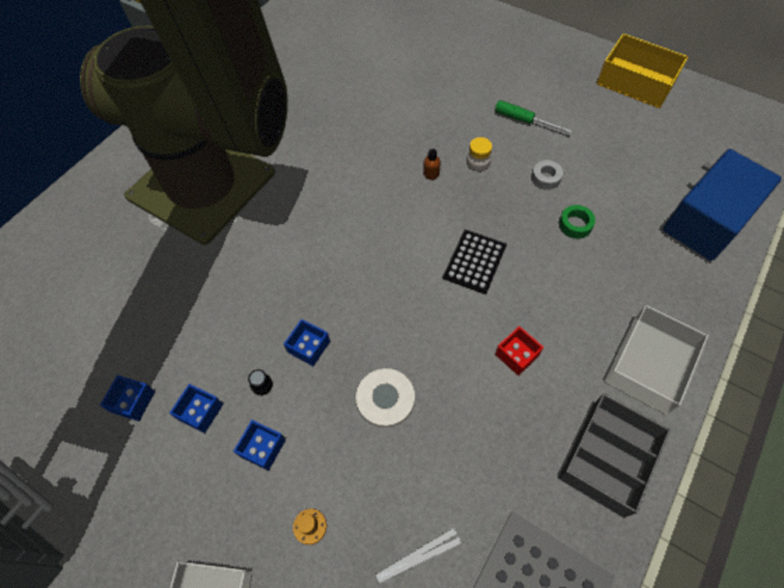

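The top view shows: stage (463,249), tray (330,252), ring (220,242), flange (558,243), jar (231,298), red box (384,188), tape (255,201), dropper (267,328) and loupe (507,327). There are four blue boxes: (463,318), (541,298), (548,352) and (572,400). I'll measure them all.

```bash
cat > m.py <<'E'
from h import *
S=dict(stage=(463,249,.05,.009,.016),tray=(330,252,.075,.003,.012),ring=(220,242,.04,.018,.026),flangehub=(558,243,.035,.036,.046),flange=(558,243,.035,.005,.012),jar=(231,298,.04,.046,.055),red=(384,188,.045,.03,.039),tape=(255,201,.045,.020,.028),dropper=(267,328,.03,.05,.07),loupe=(507,327,.03,.03,.038),b1=(463,318,.045,.03,.039),b2=(541,298,.045,.03,.039),b3=(548,352,.045,.03,.039),b4=(572,400,.045,.03,.039))
def measure(names=None,cams=('top','scene')):
    P0=cloud(load('top0')) if False else cloud(load('top')); 
    for k in names or S:
        u,v,r,a,b=S[k]; seed=P0[int(v/1.4),int(u/1.4)]
        for n in cams:
            P=cloud(load(n)).reshape(-1,3)
            m=(np.hypot(*(P[:,:2]-seed[:2]).T)<r)&(P[:,2]>a)&(P[:,2]<b)
            q=P[m][:,:2].astype(np.float32)
            if len(q)<5: print(k,n,len(q));continue
            (cx,cy),(w,h),an=cv2.minAreaRect(q); (ex,ey),er=cv2.minEnclosingCircle(q)
            print(k,n,len(q),'rect %.3f %.3f  %.3fx%.3f %.1f'%(cx,cy,w,h,an),'circ %.3f %.3f r%.3f'%(ex,ey,er),'med z %.3f'%np.median(P[m][:,2]), 'dist %.3f'%np.hypot(cx,cy))
if __name__=='__main__': measure()
E
python3 m.py
python3 - <<'E'
from h import *
for n in('top','scene'):
    P=cloud(load(n)); z=P[...,2]; m=(abs(z)<.02)
    print(n,np.median(z[m]),[np.round(P[v,u],3) for u,v in((100,250),(250,220),(350,130))])
E
```

```text
stage top 588 rect 0.526 -0.166  0.087x0.088 25.2 circ 0.527 -0.166 r0.045 med z 0.012 dist 0.552
stage scene 1235 rect 0.526 -0.168  0.087x0.088 31.5 circ 0.527 -0.169 r0.045 med z 0.011 dist 0.552
tray top 997 rect 0.525 0.126  0.147x0.143 36.2 circ 0.524 0.125 r0.075 med z 0.006 dist 0.539
tray scene 1171 rect 0.514 0.120  0.100x0.112 9.0 circ 0.524 0.120 r0.066 med z 0.005 dist 0.528
ring top 186 rect 0.551 0.358  0.056x0.053 44.0 circ 0.549 0.358 r0.029 med z 0.022 dist 0.657
ring scene 211 rect 0.550 0.356  0.052x0.055 26.1 circ 0.550 0.356 r0.029 med z 0.021 dist 0.655
flangehub top 52 rect 0.538 -0.374  0.021x0.023 43.1 circ 0.539 -0.374 r0.012 med z 0.042 dist 0.656
flangehub scene 142 rect 0.539 -0.377  0.023x0.022 34.8 circ 0.538 -0.377 r0.012 med z 0.041 dist 0.658
flange top 99 rect 0.531 -0.372  0.044x0.055 69.2 circ 0.531 -0.367 r0.030 med z 0.008 dist 0.648
flange scene 276 rect 0.538 -0.377  0.044x0.044 80.9 circ 0.538 -0.377 r0.023 med z 0.007 dist 0.657
jar top 160 rect 0.422 0.325  0.039x0.039 71.1 circ 0.422 0.325 r0.021 med z 0.050 dist 0.533
jar scene 154 rect 
[... 1159 characters left out ...]
328  0.052x0.050 7.7 circ 0.415 -0.328 r0.034 med z 0.034 dist 0.528
b3 top 79 rect 0.300 -0.334  0.050x0.052 7.8 circ 0.300 -0.334 r0.035 med z 0.034 dist 0.449
b3 scene 188 rect 0.299 -0.336  0.052x0.050 6.8 circ 0.299 -0.336 r0.035 med z 0.034 dist 0.450
b4 top 95 rect 0.200 -0.377  0.051x0.051 14.2 circ 0.200 -0.377 r0.034 med z 0.034 dist 0.427
b4 scene 199 rect 0.200 -0.379  0.053x0.050 16.0 circ 0.200 -0.379 r0.035 med z 0.034 dist 0.429
top 0.0006826292297573943 [array([ 0.32 ,  0.525, -0.002]), array([0.401, 0.08 , 0.001]), array([ 0.68 , -0.235,  0.001])]
scene -0.0007798244424952013 [array([ 0.147, -0.311, -0.002]), array([ 0.393, -0.069,  0.001]), array([ 0.699, -0.383,  0.83 ])]
```

Four blue boxes could be meant, at top-view pixels (463,318), (541,298), (548,352) and (572,400). Their distances from the base are 0.408, 0.528, 0.449 and 0.428 m. The one at (541,298) is farthest, so I'll confirm it in a crop and fit the tray by colour.

```bash
python3 - <<'E'
from h import *
for n in('top','scene'):
    c=load(n); P=cloud(c); col=c['color'].max(-1)
    # ring-plane intersect at z=.004 not needed: use cloud
    m=(np.hypot(P[...,0]-.52,P[...,1]-.122)<.085)&(col<55)
    m=cv2.morphologyEx(m.astype(np.uint8),cv2.MORPH_CLOSE,np.ones((3,3)))
    k,l,st,ce=cv2.connectedComponentsWithStats(m); i=1+st[1:,4].argmax()
    q=P[l==i]; print(n,st[i],cv2.minAreaRect(q[:,:2].astype(np.float32)),np.median(q[:,2]))
c=load('top'); save(c,'blue.png',(310,190,440,310),5)
E
```

```text
Traceback (most recent call last):
ValueError: attempt to get argmax of an empty sequence
```

```bash
python3 - <<'E'
from h import *
for n in('top','scene'):
    c=load(n); P=cloud(c); col=c['color'].max(-1).astype(int)
    u,v=proj(c,[.52,.122,.006]).astype(int)
    b=(np.hypot(P[...,0]-.52,P[...,1]-.122)<.1)
    print(n,u,v,np.percentile(col[b],[5,20,50,80]))
    t=np.percentile(col[b],50)
    t=(np.percentile(col[b],5)+np.percentile(col[b],60))/2
    m=cv2.morphologyEx((b&(col<t)).astype(np.uint8),cv2.MORPH_CLOSE,np.ones((3,3)))
    k,l,st,ce=cv2.connectedComponentsWithStats(m); i=1+st[1:,4].argmax()
    q=P[l==i]; print(n,st[i],cv2.minAreaRect(q[:,:2].astype(np.float32)),np.median(q[:,2]))
c=load('top'); save(c,'blue.png',(310,190,440,310),5)
E
```

```text
top 235 181 [ 77.1 112.4 141.  144. ]
top [216 165  40  31 857] ((0.5235421657562256, 0.12371344864368439), (0.08185285329818726, 0.1118030697107315), 8.563783645629883) 0.006277817010918057
scene 337 184 [ 20.  73. 118. 123.]
scene [316 164  46  46 990] ((0.5836995244026184, -0.10890606045722961), (0.0890229344367981, 0.5888881683349609), 14.268752098083496) 0.004889947714897454
```

View pics/blue.png

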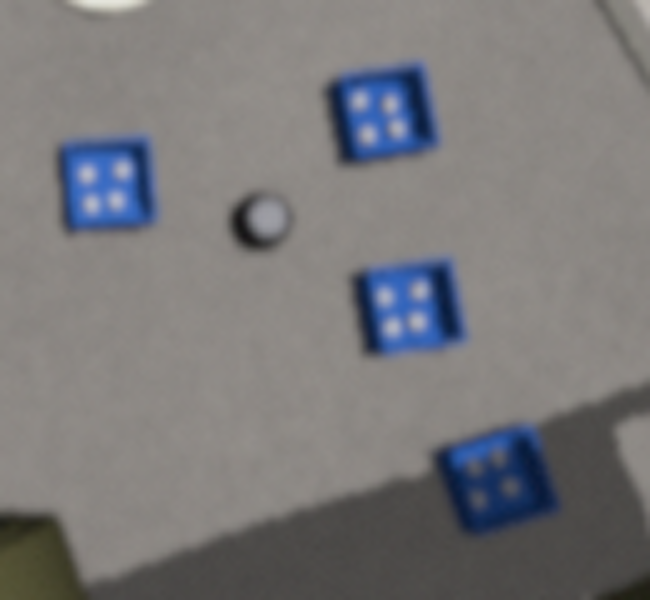

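The crop confirms it: the box at crop (385,112), which is (541,298) in the top view, is the farthest. It's also clearly separate from the loupe at crop (262,218). First I'll turn the tool square to the world, then head for the ring.

Emit:
arm_command([
  {"spin": 0.95},
  {"spin": 0.95},
  {"spin": 0.95},
  {"spin": 0.9},
  {},
], gripper=85, force=50)

```text
invalid input
```

Emit:
arm_command([
  {"x": 0.3, "y": -1},
  {"x": 0.3, "y": -1},
  {"x": 0.3, "y": -1},
  {"x": 0.3, "y": -1},
  {"x": 0.3, "y": -1},
])

```text
invalid input
```

Emit:
arm_command([
  {"x": 0, "y": 0, "z": 0, "spin": 0.95},
  {"x": 0, "y": 0, "z": 0, "spin": 0.95},
  {"x": 0, "y": 0, "z": 0, "spin": 0.95},
  {"x": 0, "y": 0, "z": 0, "spin": 0.9},
  {"x": 0, "y": 0, "z": 0, "spin": 0},
], gripper=85, force=50)

```text
t: 0.6
tcp_pos: [0.2487, -0.6002, 0.2309]
eef_rot: [-0.001, 1.0, 0.0, -0.0]
ft_force: [-0.1, -0.5, 0.3]
width: 0.993
grip_force: 0.0
```

Emit:
arm_command([
  {"x": 0.3, "y": -1, "z": 0, "spin": 0},
  {"x": 0.3, "y": -1, "z": 0, "spin": 0},
  {"x": 0.3, "y": -1, "z": 0, "spin": 0},
  {"x": 0.3, "y": -1, "z": 0, "spin": 0},
  {"x": 0.3, "y": -1, "z": 0, "spin": 0},
])

```text
t: 1.1
tcp_pos: [0.2939, -0.4491, 0.2312]
eef_rot: [-0.0, 1.0, 0.001, -0.0]
ft_force: [0.7, -0.1, 1.0]
width: 0.993
grip_force: 0.0
```

Emit:
arm_command([
  {"x": 0.3, "y": -1, "z": 0, "spin": 0},
  {"x": 0.3, "y": -1, "z": 0, "spin": 0},
  {"x": 0.3, "y": -1, "z": 0, "spin": 0},
  {"x": 0.3, "y": -1, "z": 0, "spin": 0},
  {"x": 0.3, "y": -1, "z": 0, "spin": 0},
])

```text
t: 1.6
tcp_pos: [0.3388, -0.2991, 0.2314]
eef_rot: [-0.0, 1.0, 0.001, -0.0]
ft_force: [0.7, -0.1, 0.8]
width: 0.996
grip_force: 0.0
```

Emit:
arm_command([
  {"x": 0.3, "y": -1, "z": 0, "spin": 0},
  {"x": 0.3, "y": -1, "z": 0, "spin": 0},
  {"x": 0.3, "y": -1, "z": 0, "spin": 0},
  {"x": 0.3, "y": -1, "z": 0, "spin": 0},
  {"x": 0.3, "y": -1, "z": 0, "spin": 0},
])

```text
t: 2.1
tcp_pos: [0.3837, -0.1492, 0.2315]
eef_rot: [0.0, 1.0, 0.001, 0.0]
ft_force: [0.6, 0.3, -0.3]
width: 0.996
grip_force: 0.0
```

Emit:
arm_command([
  {"x": 0.3, "y": -1, "z": 0, "spin": 0},
  {"x": 0.3, "y": -1, "z": 0, "spin": 0},
  {"x": 0.3, "y": -1, "z": 0, "spin": 0},
  {"x": 0.3, "y": -1, "z": 0, "spin": 0},
  {"x": 0.3, "y": -1, "z": 0, "spin": 0},
])

```text
t: 2.6
tcp_pos: [0.4287, 0.0008, 0.2315]
eef_rot: [0.0, 1.0, 0.001, 0.0]
ft_force: [1.4, -0.5, 0.2]
width: 0.994
grip_force: 0.0
```

Emit:
arm_command([
  {"x": 0.4, "y": -1, "z": 0, "spin": 0},
  {"x": 0.4, "y": -1, "z": 0, "spin": 0},
  {"x": 0.4, "y": -1, "z": 0, "spin": 0},
  {"x": 0.4, "y": -1, "z": 0, "spin": 0},
  {"x": 0.4, "y": -1, "z": 0, "spin": 0},
])

```text
t: 3.1
tcp_pos: [0.4888, 0.1509, 0.2314]
eef_rot: [0.0, 1.0, 0.001, -0.0]
ft_force: [0.0, -0.1, 0.6]
width: 0.994
grip_force: 0.0
```

Emit:
arm_command([
  {"x": 0.4, "y": -1, "z": 0, "spin": 0},
  {"x": 0.4, "y": -1, "z": 0, "spin": 0},
  {"x": 0.4, "y": -1, "z": 0, "spin": 0},
  {"x": 0.4, "y": -1, "z": 0.5, "spin": 0},
  {"x": 0.4, "y": -1, "z": 0.5, "spin": 0},
])

```text
t: 3.6
tcp_pos: [0.5493, 0.301, 0.2016]
eef_rot: [-0.0, 1.0, 0.001, 0.001]
ft_force: [0.5, -0.7, -1.5]
width: 0.995
grip_force: 0.0
```

Emit:
arm_command([
  {"x": 0.04, "y": -1, "z": 0.5, "spin": 0},
  {"x": 0, "y": -0.87, "z": 0.5, "spin": 0},
  {"x": 0, "y": 0, "z": 1, "spin": 0},
  {"x": 0, "y": 0, "z": 1, "spin": 0},
  {"x": 0, "y": 0, "z": 0, "spin": 0},
])

```text
t: 4.1
tcp_pos: [0.5463, 0.3541, 0.1055]
eef_rot: [0.003, 1.0, 0.001, -0.005]
ft_force: [-0.1, 0.3, -1.6]
width: 0.998
grip_force: 0.0
```

Emit:
arm_command([
  {"x": 0, "y": 0, "z": 0, "spin": 0},
  {"x": 0, "y": 0, "z": 0, "spin": 0},
])

```text
t: 4.3
tcp_pos: [0.5511, 0.3561, 0.1139]
eef_rot: [-0.001, 1.0, 0.0, 0.001]
ft_force: [0.2, 0.0, 0.0]
width: 0.995
grip_force: 0.0
```

Emit:
arm_command([
  {"x": 0, "y": 0, "z": 0.8, "spin": 0},
  {"x": 0, "y": 0, "z": 0.8, "spin": 0},
  {"x": 0, "y": 0, "z": 0.7, "spin": 0},
  {"x": 0, "y": 0, "z": 0.35, "spin": 0},
  {"x": 0, "y": 0, "z": 0.1, "spin": 0},
])

```text
t: 4.8
tcp_pos: [0.5501, 0.3556, 0.0294]
eef_rot: [-0.0, 1.0, 0.0, 0.0]
ft_force: [0.4, 0.1, -0.4]
width: 0.996
grip_force: 0.0
```

Emit:
arm_command([
  {"x": 0, "y": 0, "z": 0, "spin": 0},
  {"x": 0, "y": 0, "z": 0, "spin": 0},
  {"x": 0, "y": 0, "z": 0, "spin": 0},
])

```text
t: 5.1
tcp_pos: [0.5508, 0.3561, 0.0308]
eef_rot: [-0.001, 1.0, 0.0, 0.001]
ft_force: [-0.5, -0.3, 0.5]
width: 0.994
grip_force: 0.0
```

Emit:
arm_command([
  {"x": 0, "y": 0, "z": 0, "spin": 0},
  {"x": 0, "y": 0, "z": 0, "spin": 0},
  {"x": 0, "y": 0, "z": 0, "spin": 0},
  {"x": 0, "y": 0, "z": 0, "spin": 0},
  {"x": 0, "y": 0, "z": 0, "spin": 0},
], gripper=40, force=50)

```text
t: 5.6
tcp_pos: [0.5498, 0.3556, 0.0291]
eef_rot: [0.0, 1.0, 0.0, -0.0]
ft_force: [-0.7, 0.2, -0.2]
width: 0.466
grip_force: 0.0
```

The fingers closed to 40 mm without touching anything, so I'll look.

```bash
python3 - <<'E'
from h import *
c=cap('scene'); u,v=proj(c,[.55,.357,.03]).astype(int); print(u,v); save(c,'s1.png',(u-70,v-60,u+70,v+45),5)
s=robot.get_state(); print(s['width'],s['grip_force'],s['tcp_pos'])
E
```

```text
392 119
0.4715754156143736 0.0 [0.54984242 0.35560626 0.02907707]
```

View pics/s1.png

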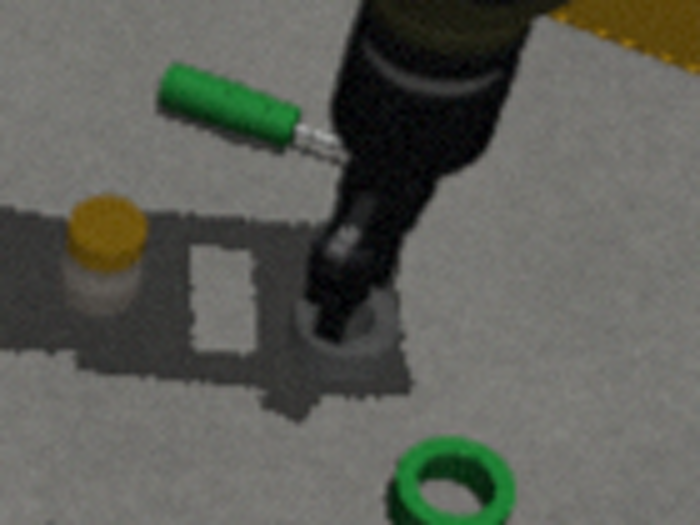

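```bash
python3 - <<'E'
from h import *
c=load('scene'); P=cloud(c); 
for v in range(98,132,2):
    print(v,[ '%3d/%3d'%(round(P[v,u,2]*1e3),c['color'][v,u].max()) for u in range(376,406,2)])
E
```

```text
98 [' -1/124', ' -1/116', ' -1/118', ' -4/117', ' -5/114', ' -2/119', '  1/119', '134/ 23', '139/ 15', '142/ 29', '142/ 26', '142/ 17', '143/ 10', '130/ 14', '133/ 18']
100 ['  1/115', '  0/116', ' -2/118', ' -1/115', ' -1/115', ' -3/117', '  2/ 93', '132/ 16', '138/ 25', '136/ 33', '141/ 27', '140/ 14', '133/ 14', '128/ 17', '128/ 13']
102 ['  0/119', '  0/117', '  1/115', '  3/115', ' -2/118', ' -1/116', '109/ 57', '103/ 17', '133/ 34', '135/ 34', '136/ 16', '134/ 16', '117/  6', '123/ 13', ' 78/  9']
104 ['  1/ 55', ' -2/ 51', ' -2/ 72', ' -1/ 54', '  2/ 74', ' -3/ 54', '102/ 16', '131/ 65', '133/ 76', '133/ 30', '125/  7', '120/ 14', '118/ 11', '116/  6', ' -2/ 49']
106 ['  2/ 51', '  0/ 54', ' -2/ 54', ' -1/ 56', '128/ 51', '131/ 31', '129/ 48', '130/ 90', '132/ 91', ' 98/ 30', ' 98/ 16', ' 64/ 17', '110/ 10', ' 65/ 48', ' -3/114']
108 ['  0/ 57', ' -1/ 55', '830/ 56', ' -2/ 52', '127/ 28', '125/ 29', '132/ 83', '133/ 89', '132/ 49', '100/ 18', ' 97/ 18', '105/ 14', '106/ 11', ' -2/ 77', ' -1/121']
110 ['  3/ 54', ' -5/ 53', ' -2/ 56', '  0/ 55', '122/ 16', '123/ 18', '130/ 46',
[... 1088 characters left out ...]
 -3/112', ' -2/117']
124 [' -2/ 54', ' -2/ 53', ' 14/ 41', ' 21/ 64', ' 33/ 54', ' 43/ 10', ' 47/ 14', ' 48/ 20', ' 45/ 52', '  2/ 48', ' 18/ 55', ' 21/ 73', ' 19/ 70', ' -3/102', ' -3/123']
126 ['  1/ 55', '  0/ 57', '  9/ 43', ' 19/ 53', ' 18/ 63', ' 37/ 31', ' 40/ 14', ' 37/ 34', ' 19/ 58', ' 18/ 67', ' 19/ 70', ' 22/ 71', ' 17/ 67', '  1/ 61', ' -1/122']
128 ['  1/ 54', '  0/ 53', '  1/ 47', ' 13/ 48', ' 18/ 57', ' 20/ 71', ' 22/ 69', ' 21/ 66', ' 21/ 70', ' 19/ 80', ' 19/ 79', ' 19/ 70', ' 13/ 60', '  0/106', ' -2/120']
130 [' -1/ 52', '  0/ 56', ' -1/ 52', '  8/ 53', ' 12/ 55', ' 16/ 55', ' 17/ 64', ' 20/ 66', ' 20/ 63', ' 18/ 65', ' 16/ 64', ' 11/ 57', ' -3/ 55', ' -2/ 59', ' -1/119']
```

Emit:
arm_command([
  {"x": 0, "y": 0, "z": 0, "spin": 0},
  {"x": 0, "y": 0, "z": 0, "spin": 0},
  {"x": 0, "y": 0, "z": 0, "spin": 0},
  {"x": 0, "y": 0, "z": 0.1, "spin": 0},
  {"x": 0, "y": 0, "z": 0.1, "spin": 0},
], gripper=75)

```text
t: 6.15
tcp_pos: [0.5499, 0.3556, 0.023]
eef_rot: [-0.0, 1.0, 0.0, 0.0]
ft_force: [0.1, 0.4, 0.0]
width: 0.878
grip_force: 0.0
```

```bash
python3 - <<'E'
from h import *
s=robot.get_state(); print(s['width'],s['ft_force'],s['tcp_pos'])
c=cap('scene'); P=cloud(c); u,v=proj(c,[.55,.32,.03]).astype(int); print(u,v)
u,v=proj(c,[.55,.357,.03]).astype(int);save(c,'s2.png',(u-50,v-40,u+50,v+40),7)
d=(c['color'].max(-1)<40)&(P[...,2]>.012)&(P[...,2]<.1)&(np.hypot(P[...,0]-.55,P[...,1]-.357)<.08)
q=P[d]; i=q[:,2].argsort()[:25]; print(np.round(q[i],3))
E
```

```text
0.8776892346614361 [0.06009278 0.41549798 0.03136357] [0.54993081 0.35564443 0.02299152]
385 128
[[0.55  0.372 0.014]
 [0.526 0.342 0.016]
 [0.556 0.394 0.031]
 [0.542 0.392 0.032]
 [0.558 0.393 0.033]
 [0.547 0.393 0.033]
 [0.544 0.391 0.034]
 [0.543 0.393 0.035]
 [0.558 0.392 0.037]
 [0.552 0.306 0.037]
 [0.555 0.312 0.037]
 [0.538 0.391 0.037]
 [0.547 0.306 0.038]
 [0.556 0.389 0.038]
 [0.556 0.394 0.039]
 [0.56  0.391 0.039]
 [0.546 0.39  0.04 ]
 [0.555 0.305 0.04 ]
 [0.559 0.393 0.041]
 [0.552 0.306 0.041]
 [0.549 0.306 0.042]
 [0.55  0.303 0.043]
 [0.545 0.307 0.043]
 [0.545 0.302 0.044]
 [0.556 0.391 0.044]]
```

View pics/s2.png

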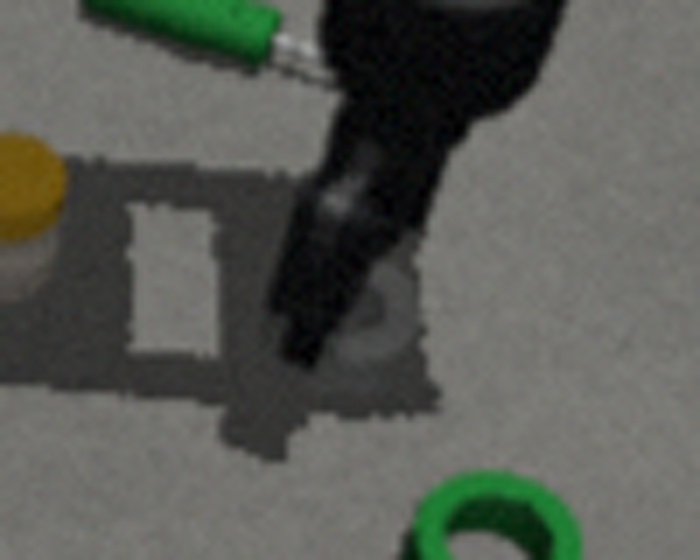

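The fingertips sit about 12 mm above the reported TCP at this opening, not ahead of it, so I'll go lower with care and check the force.

Emit:
arm_command([
  {"x": 0, "y": 0, "z": 0.2, "spin": 0},
  {"x": 0, "y": 0, "z": 0.15, "spin": 0},
  {"x": 0, "y": 0, "z": 0.1, "spin": 0},
  {"x": 0, "y": 0, "z": 0.05, "spin": 0},
  {"x": 0, "y": 0, "z": 0, "spin": 0},
])

```text
t: 6.7
tcp_pos: [0.5497, 0.3555, 0.0077]
eef_rot: [0.0, 1.0, 0.0, -0.0]
ft_force: [0.7, 1.0, 0.6]
width: 0.877
grip_force: 0.0
```

```bash
cat > tip.py <<'E'
from h import *
s=robot.get_state(); X,Y,Z=s['tcp_pos']; print(s['width'],s['ft_force'],s['tcp_pos'])
for n in('scene','top'):
    c=cap(n); P=cloud(c)
    d=(c['color'].max(-1)<30)&(P[...,2]>.006)&(P[...,2]<.1)&(np.hypot(P[...,0]-X,P[...,1]-Y)<.08)
    q=P[d]; i=q[:,2].argsort()[:40:3]; print(n,np.round(q[i],3).tolist())
E
python3 tip.py
```

```text
0.8774096908299533 [0.72282159 0.96304422 0.63037374] [0.54965494 0.35552969 0.00769499]
scene [[0.542, 0.394, 0.015], [0.557, 0.392, 0.018], [0.554, 0.372, 0.019], [0.559, 0.392, 0.023], [0.552, 0.307, 0.024], [0.55, 0.304, 0.026], [0.554, 0.308, 0.028], [0.557, 0.392, 0.029], [0.556, 0.394, 0.031], [0.558, 0.394, 0.032], [0.548, 0.305, 0.035], [0.558, 0.392, 0.037], [0.545, 0.304, 0.038], [0.557, 0.392, 0.04]]
top [[0.543, 0.308, 0.038], [0.54, 0.304, 0.064], [0.542, 0.307, 0.065], [0.542, 0.312, 0.068], [0.538, 0.297, 0.071], [0.538, 0.298, 0.079], [0.546, 0.319, 0.084], [0.538, 0.297, 0.091], [0.539, 0.287, 0.097]]
```

Emit:
arm_command([
  {"x": 0, "y": 0, "z": 0.15, "spin": 0},
  {"x": 0, "y": 0, "z": 0.1, "spin": 0},
  {"x": 0, "y": 0, "z": 0.05, "spin": 0},
  {"x": 0, "y": 0, "z": 0, "spin": 0},
])

```text
t: 7.2
tcp_pos: [0.5495, 0.3555, -0.0014]
eef_rot: [0.0, 1.0, 0.0, -0.0]
ft_force: [0.6, 0.6, -0.2]
width: 0.882
grip_force: 0.0
```

Emit:
arm_command([
  {"x": 0, "y": 0, "z": 0, "spin": 0},
  {"x": 0, "y": 0, "z": 0, "spin": 0},
  {"x": 0, "y": 0, "z": 0, "spin": 0},
  {"x": 0, "y": 0, "z": 0, "spin": 0},
  {"x": 0, "y": 0, "z": 0, "spin": 0},
], gripper=40)

```text
t: 7.7
tcp_pos: [0.5505, 0.3561, -0.0]
eef_rot: [-0.0, 1.0, 0.0, 0.001]
ft_force: [0.3, 0.9, 3.4]
width: 0.63
grip_force: 53.4
```

Emit:
arm_command([
  {"x": 0, "y": 0, "z": -0.4, "spin": 0},
  {"x": 0, "y": 0, "z": -0.7, "spin": 0},
  {"x": 0, "y": 0, "z": -0.7, "spin": 0},
  {"x": 0, "y": 0.3, "z": -0.7, "spin": 0},
  {"x": -0.05, "y": 0.7, "z": -0.5, "spin": 0},
])

```text
t: 8.2
tcp_pos: [0.5483, 0.3262, 0.0905]
eef_rot: [-0.0, 1.0, 0.001, 0.0]
ft_force: [-0.3, 0.1, -2.7]
width: 0.631
grip_force: 53.3
```

Emit:
arm_command([
  {"x": -0.05, "y": 0.9, "z": 0, "spin": 0},
  {"x": -0.05, "y": 0.9, "z": 0, "spin": 0},
  {"x": -0.05, "y": 0.9, "z": 0, "spin": 0},
  {"x": -0.05, "y": 0.9, "z": 0, "spin": 0},
  {"x": -0.05, "y": 0.9, "z": 0, "spin": 0},
])

```text
t: 8.7
tcp_pos: [0.5397, 0.1892, 0.0885]
eef_rot: [0.0, 1.0, 0.0, -0.001]
ft_force: [-0.2, 0.0, -1.8]
width: 0.631
grip_force: 53.3
```

Emit:
arm_command([
  {"x": -0.05, "y": 0.9, "z": 0, "spin": 0},
  {"x": -0.05, "y": 0.9, "z": 0, "spin": 0},
  {"x": -0.05, "y": 0.9, "z": 0, "spin": 0},
  {"x": -0.05, "y": 0.9, "z": 0, "spin": 0},
  {"x": -0.05, "y": 0.9, "z": 0, "spin": 0},
])

```text
t: 9.2
tcp_pos: [0.5321, 0.0544, 0.0885]
eef_rot: [0.0, 1.0, 0.0, -0.001]
ft_force: [0.4, 0.0, -2.1]
width: 0.636
grip_force: 53.3
```

Emit:
arm_command([
  {"x": -0.05, "y": 0.9, "z": 0, "spin": 0},
  {"x": -0.05, "y": 0.9, "z": 0, "spin": 0},
  {"x": -0.05, "y": 0.9, "z": 0, "spin": 0},
  {"x": -0.05, "y": 0.9, "z": 0, "spin": 0},
  {"x": -0.05, "y": 0.9, "z": 0, "spin": 0},
])

```text
t: 9.7
tcp_pos: [0.5247, -0.0803, 0.0886]
eef_rot: [-0.0, 1.0, 0.0, -0.001]
ft_force: [0.4, -0.4, -1.3]
width: 0.635
grip_force: 53.3
```

Emit:
arm_command([
  {"x": 0.03, "y": 0.9, "z": 0, "spin": 0},
  {"x": 0, "y": 0.9, "z": 0, "spin": 0},
  {"x": 0, "y": 0.7, "z": 0, "spin": 0},
  {"x": 0, "y": 0.4, "z": 0, "spin": 0},
  {"x": 0, "y": 0, "z": 0, "spin": 0},
])

```text
t: 10.2
tcp_pos: [0.5263, -0.1673, 0.0888]
eef_rot: [-0.0, 1.0, -0.001, -0.0]
ft_force: [0.4, -0.1, -1.7]
width: 0.634
grip_force: 53.3
```

Emit:
arm_command([
  {"x": 0, "y": 0, "z": 0, "spin": 0},
  {"x": 0, "y": 0, "z": 0, "spin": 0},
  {"x": 0, "y": 0, "z": 0, "spin": 0},
])

```text
t: 10.5
tcp_pos: [0.5267, -0.1654, 0.089]
eef_rot: [-0.0, 1.0, 0.001, -0.0]
ft_force: [0.5, -0.1, -2.3]
width: 0.632
grip_force: 53.4
```

```bash
python3 - <<'E'
from h import *
s=robot.get_state(); X,Y,Z=s['tcp_pos']; print(s['width'],s['ft_force'],s['tcp_pos'],s['grip_force'])
c=cap('scene'); u,v=proj(c,[X,Y,Z]).astype(int); print(u,v); save(c,'s3.png',(u-60,v-60,u+60,v+50),6)
E
```

```text
0.6318541673501245 [ 0.46246991 -0.12610586 -2.29004289] [ 0.52674539 -0.16539611  0.08900307] 53.35120148956776
274 268
```

View pics/s3.png

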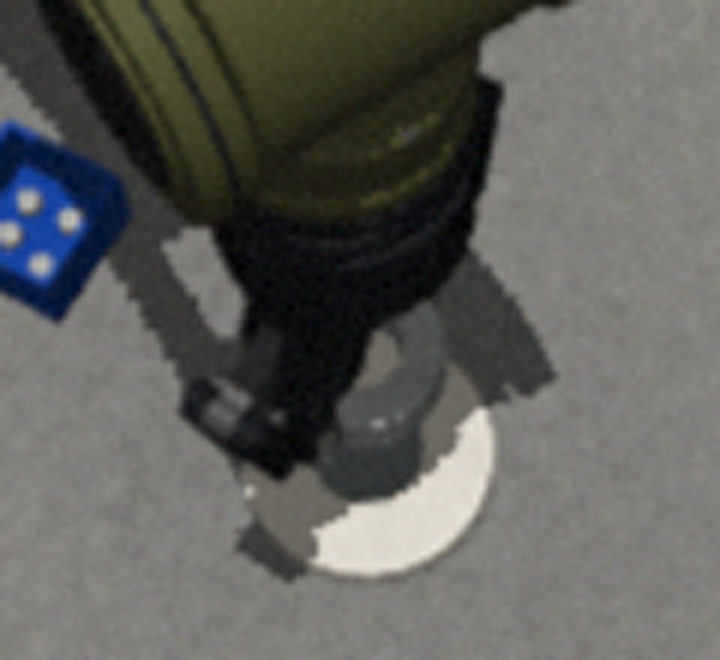

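```bash
python3 - <<'E'
from h import *
c=load('scene'); P=cloud(c); col=c['color'].astype(int)
x0,y0=214,208
for v in range(258,292,3):
    print(v,[ '%3d/%3d'%(round(P[v,u,2]*1e3),col[v,u].max()) for u in range(252,296,3)])
# ring top: bright-ish grey, z .085-.13
m=(P[...,2]>.09)&(P[...,2]<.13)&(col.max(-1)>45)&(np.ptp(col,axis=-1)<22)
m[:,:268]=0; m[:, 296:]=0; m[:255]=0;m[292:]=0
q=P[m]; print(len(q),np.percentile(q[:,2],[5,25,50,75,95]))
t=q[q[:,2]>np.percentile(q[:,2],60)]
from scipy.optimize import least_squares
print(t.min(0),t.max(0),np.round(t.mean(0),3))
for k in t[::4]: print(np.round(k,3),end=' ')
E
```

```text
258 [' -1/128', '211/ 43', '222/ 12', '230/ 10', '233/  6', '236/  7', '236/ 16', '235/ 18', '231/ 18', '229/ 15', '221/ 19', '112/ 66', ' -1/ 64', ' -1/ 62', ' -1/ 61']
261 ['  0/124', '203/ 20', '208/ 16', '216/ 12', '222/  7', '223/ 13', '226/ 18', '223/  7', '220/ 18', '106/ 49', '108/ 84', '110/ 83', ' -3/ 62', ' -3/ 61', '  0/ 62']
264 ['  0/ 81', '199/ 25', '199/ 37', '204/ 20', '204/ 12', '194/ 16', '180/ 12', '183/  8', ' 12/ 91', ' 94/ 85', '109/ 78', '108/ 80', '  0/ 62', ' -2/ 57', '  3/ 65']
267 [' -3/ 59', '198/ 42', '198/ 38', '200/ 11', '198/ 18', '159/ 13', '175/ 20', '169/  8', ' 10/106', ' 12/112', '110/ 82', '111/ 80', ' -2/ 72', ' -2/ 61', ' -4/ 61']
270 ['199/ 43', '197/ 38', '194/ 38', '155/ 19', '159/ 14', '162/ 15', '167/ 15', '156/ 34', '  9/110', '110/ 83', '110/ 77', '111/ 77', ' 12/ 80', ' 11/ 82', ' -1/ 63']
273 ['195/108', '194/ 58', '182/ 28', '143/ 17', '140/ 12', '159/ 20', '161/ 27', '108/ 83', '107/ 82', '111/ 83', '111/ 80', '107/ 67', '  9/102', ' 12/103', ' -1/ 66']
276 ['196/ 80', '194/ 39', '187/ 37', '143/ 30', '143/ 14', '148/ 18', '111/ 72'
[... 997 characters left out ...]
69]
[ 0.53271935 -0.19929158  0.10963793] [ 0.55341114 -0.14364439  0.11772469] [ 0.543 -0.168  0.111]
[ 0.537 -0.145  0.112] [ 0.535 -0.149  0.11 ] [ 0.536 -0.154  0.11 ] [ 0.537 -0.156  0.111] [ 0.543 -0.151  0.11 ] [ 0.548 -0.151  0.11 ] [ 0.544 -0.156  0.112] [ 0.54  -0.161  0.11 ] [ 0.55  -0.155  0.111] [ 0.548 -0.159  0.111] [ 0.546 -0.162  0.111] [ 0.547 -0.164  0.111] [ 0.548 -0.166  0.112] [ 0.541 -0.173  0.112] [ 0.537 -0.177  0.112] [ 0.545 -0.172  0.11 ] [ 0.551 -0.168  0.11 ] [ 0.546 -0.174  0.11 ] [ 0.534 -0.183  0.111] [ 0.549 -0.174  0.11 ] [ 0.54  -0.182  0.11 ] [ 0.54  -0.185  0.111] [ 0.55  -0.179  0.111] [ 0.547 -0.182  0.11 ] [ 0.54  -0.189  0.111] [ 0.537 -0.197  0.113]
```

The ring is held level and centred at about (0.526,-0.167), with its underside about 89 mm up. Lowering it now.

Emit:
arm_command([
  {"x": 0, "y": 0.03, "z": 0.7, "spin": 0},
  {"x": 0, "y": 0, "z": 0.8, "spin": 0},
  {"x": 0, "y": 0, "z": 0.6, "spin": 0},
  {"x": 0, "y": 0, "z": 0.3, "spin": 0},
  {"x": 0, "y": 0, "z": 0.12, "spin": 0},
])

```text
t: 11.05
tcp_pos: [0.5262, -0.1667, 0.0125]
eef_rot: [-0.0, 1.0, 0.0, -0.001]
ft_force: [0.2, 0.2, -2.1]
width: 0.635
grip_force: 53.3
```

Emit:
arm_command([
  {"x": 0, "y": 0, "z": 0, "spin": 0},
  {"x": 0, "y": 0, "z": 0.03, "spin": 0},
  {"x": 0, "y": 0, "z": 0, "spin": 0},
  {"x": 0, "y": 0, "z": 0, "spin": 0},
])

```text
t: 11.45
tcp_pos: [0.5274, -0.1675, 0.0135]
eef_rot: [0.0, 1.0, 0.0, 0.001]
ft_force: [-0.3, 0.9, -2.3]
width: 0.631
grip_force: 53.3
```

Emit:
arm_command([
  {"x": 0, "y": 0, "z": 0.04, "spin": 0},
  {"x": 0, "y": 0, "z": 0.02, "spin": 0},
  {"x": 0, "y": 0, "z": 0, "spin": 0},
])

```text
t: 11.75
tcp_pos: [0.5273, -0.1675, 0.0119]
eef_rot: [0.0, 1.0, 0.0, 0.0]
ft_force: [-2.1, -0.1, 5.8]
width: 0.636
grip_force: 53.9
```

Emit:
arm_command([
  {"x": 0, "y": 0, "z": 0, "spin": 0},
  {"x": 0, "y": 0, "z": 0, "spin": 0},
  {"x": 0, "y": 0, "z": 0, "spin": 0},
  {"x": 0, "y": 0, "z": 0, "spin": 0},
  {"x": 0, "y": 0, "z": 0, "spin": 0},
], gripper=80)

```text
t: 12.25
tcp_pos: [0.5268, -0.1673, 0.0107]
eef_rot: [-0.0, 1.0, 0.0, -0.0]
ft_force: [-0.1, 0.3, 0.6]
width: 0.938
grip_force: 0.0
```

Emit:
arm_command([
  {"x": 0, "y": 0, "z": -0.4, "spin": 0},
  {"x": 0, "y": 0, "z": -0.7, "spin": 0},
  {"x": 0, "y": 0, "z": -0.9, "spin": 0},
  {"x": 0, "y": 0.5, "z": -0.9, "spin": 0},
  {"x": 0, "y": 0.8, "z": -0.6, "spin": 0},
])

```text
t: 12.75
tcp_pos: [0.5279, -0.2063, 0.1192]
eef_rot: [0.001, 1.0, 0.001, 0.002]
ft_force: [0.4, -0.9, 0.3]
width: 0.935
grip_force: 0.0
```

Emit:
arm_command([
  {"x": 0.1, "y": 1, "z": 0, "spin": 0},
  {"x": 0.1, "y": 1, "z": 0, "spin": 0},
  {"x": 0.1, "y": 1, "z": 0, "spin": 0},
  {"x": 0.1, "y": 1, "z": 0, "spin": 0},
  {"x": 0, "y": 0.8, "z": 0, "spin": 0},
])

```text
t: 13.25
tcp_pos: [0.5392, -0.3521, 0.117]
eef_rot: [0.0, 1.0, -0.0, 0.001]
ft_force: [-0.6, -0.4, -0.5]
width: 0.934
grip_force: 0.0
```

Emit:
arm_command([
  {"x": 0, "y": 0.6, "z": 0.2, "spin": 0},
  {"x": 0, "y": 0.23, "z": 0.4, "spin": 0},
  {"x": 0, "y": 0, "z": 0, "spin": 0},
  {"x": 0, "y": 0, "z": 0, "spin": 0},
  {"x": 0, "y": 0, "z": 0, "spin": 0},
])

```text
t: 13.75
tcp_pos: [0.5389, -0.3741, 0.0977]
eef_rot: [-0.0, 1.0, 0.001, -0.0]
ft_force: [-0.6, 0.2, -0.7]
width: 0.937
grip_force: 0.0
```

```bash
python3 - <<'E'
from h import *
s=robot.get_state(); print(s['tcp_pos'])
for n in('top','scene'):
    c=cap(n); P=cloud(c).reshape(-1,3)
    for a,b,x,y,r in((.03,.039,.5265,-.167,.04),(.036,.046,.5385,-.3755,.03)):
        m=(np.hypot(P[:,0]-x,P[:,1]-y)<r)&(P[:,2]>a)&(P[:,2]<b); q=P[m][:,:2].astype(np.float32)
        print(n,len(q), cv2.minEnclosingCircle(q) if len(q) else '')
E
```

```text
[ 0.53892582 -0.37407652  0.09767126]
top 192 ((0.5270412564277649, -0.166717529296875), 0.027996869757771492)
top 0 
scene 394 ((0.5267066955566406, -0.1689009964466095), 0.028094373643398285)
scene 91 ((0.5395302176475525, -0.3765130043029785), 0.01151133980602026)
```

Emit:
arm_command([
  {"x": 0, "y": 0.03, "z": 0.8, "spin": 0},
  {"x": 0, "y": 0, "z": 0.8, "spin": 0},
  {"x": 0, "y": 0, "z": 0.7, "spin": 0},
  {"x": 0, "y": 0, "z": 0.35, "spin": 0},
  {"x": 0, "y": 0, "z": 0.13, "spin": 0},
])

```text
t: 14.35
tcp_pos: [0.5384, -0.3753, 0.0133]
eef_rot: [-0.001, 1.0, 0.0, -0.001]
ft_force: [-0.9, 0.3, -0.0]
width: 0.939
grip_force: 0.0
```

Emit:
arm_command([
  {"x": 0, "y": 0, "z": 0, "spin": 0},
  {"x": 0, "y": 0, "z": 0, "spin": 0},
  {"x": 0, "y": 0, "z": 0, "spin": 0},
  {"x": 0, "y": 0, "z": 0, "spin": 0},
  {"x": 0, "y": 0, "z": 0, "spin": 0},
], gripper=10, force=45)

```text
t: 14.85
tcp_pos: [0.5396, -0.3768, 0.0158]
eef_rot: [0.001, 1.0, 0.0, 0.001]
ft_force: [0.1, 0.2, 4.3]
width: 0.265
grip_force: 44.4
```

Emit:
arm_command([
  {"x": 0, "y": 0, "z": 0, "spin": 0},
  {"x": 0, "y": 0, "z": 0, "spin": 0},
  {"x": 0, "y": 0, "z": 0, "spin": 0},
])

```text
t: 15.15
tcp_pos: [0.5396, -0.3768, 0.0158]
eef_rot: [0.001, 1.0, 0.0, 0.001]
ft_force: [-0.1, 0.6, 4.8]
width: 0.265
grip_force: 44.5
```

Emit:
arm_command([
  {"x": 0, "y": 0, "z": -0.4, "spin": 0},
  {"x": 0, "y": 0, "z": -0.8, "spin": 0},
  {"x": 0, "y": 0, "z": -0.9, "spin": 0},
  {"x": 0, "y": -0.3, "z": -0.7, "spin": 0},
  {"x": -0.1, "y": -0.7, "z": -0.2, "spin": 0},
])

```text
t: 15.65
tcp_pos: [0.5372, -0.3478, 0.1081]
eef_rot: [0.002, 1.0, -0.001, 0.002]
ft_force: [0.4, 0.4, -0.7]
width: 0.265
grip_force: 44.2
```

Emit:
arm_command([
  {"x": -0.1, "y": -0.9, "z": 0, "spin": 0},
  {"x": -0.1, "y": -0.9, "z": 0, "spin": 0},
  {"x": -0.1, "y": -0.9, "z": 0, "spin": 0},
  {"x": 0, "y": -0.9, "z": 0, "spin": 0},
  {"x": 0, "y": -0.9, "z": 0, "spin": 0},
])

```text
t: 16.15
tcp_pos: [0.526, -0.2097, 0.1041]
eef_rot: [-0.0, 1.0, -0.0, -0.001]
ft_force: [0.1, -0.1, -0.7]
width: 0.263
grip_force: 44.2
```

Emit:
arm_command([
  {"x": 0, "y": -0.8, "z": 0, "spin": 0},
  {"x": 0, "y": -0.45, "z": 0, "spin": 0},
  {"x": 0, "y": -0.2, "z": 0, "spin": 0},
  {"x": 0, "y": 0, "z": 0, "spin": 0},
  {"x": 0, "y": 0, "z": 0, "spin": 0},
])

```text
t: 16.65
tcp_pos: [0.5269, -0.1683, 0.1045]
eef_rot: [0.0, 1.0, -0.0, 0.0]
ft_force: [-0.6, 0.5, -2.2]
width: 0.267
grip_force: 44.3
```

```bash
python3 - <<'E'
from h import *
s=robot.get_state(); print(s['tcp_pos'],s['ft_force'],s['width'])
c=cap('scene'); P=cloud(c); X,Y,Z=s['tcp_pos']; u,v=proj(c,[X,Y,Z]).astype(int); print(u,v); save(c,'s4.png',(u-50,v-50,u+50,v+50),6)
hsv=cv2.cvtColor(c['color'],cv2.COLOR_RGB2HSV)
m=(hsv[...,0]>8)&(hsv[...,0]<28)&(hsv[...,1]>110)&(hsv[...,2]>50)&(np.hypot(P[...,0]-X,P[...,1]-Y)<.06)&(P[...,2]>.05)
q=P[m]; print(len(q),np.percentile(q,[1,10,50,90,99],axis=0).round(3).tolist()); t=q[q[:,2]<np.median(q[:,2])+.006][:,:2].astype(np.float32);print(cv2.minEnclosingCircle(t))
E
```

```text
[ 0.52692425 -0.16826104  0.10453812] [-0.56773358  0.5356427  -2.24959983] 0.26681966137564833
273 266
199 [[0.506, -0.21, 0.09], [0.532, -0.188, 0.093], [0.537, -0.172, 0.096], [0.546, -0.158, 0.13], [0.559, -0.149, 0.414]]
((0.5314154028892517, -0.17082315683364868), 0.021778162568807602)
```

View pics/s4.png

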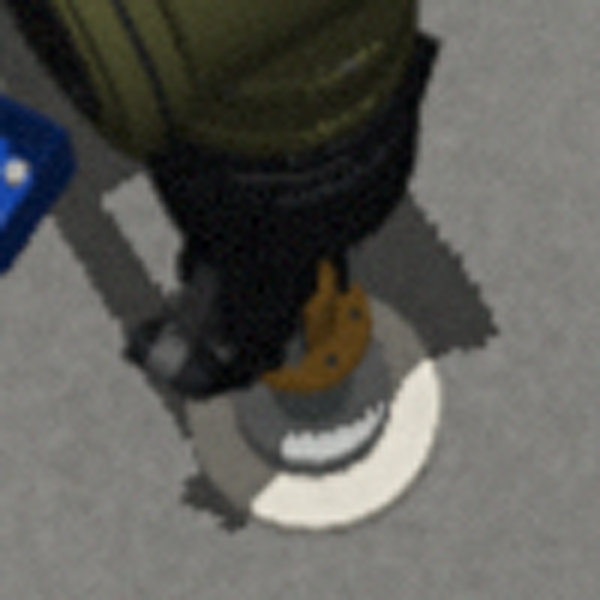

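The flange is level in the grip, with its disc above the ring. Lowering it.

Emit:
arm_command([
  {"x": 0, "y": 0, "z": 0.6, "spin": 0},
  {"x": 0, "y": 0, "z": 0.6, "spin": 0},
  {"x": 0, "y": 0, "z": 0.35, "spin": 0},
  {"x": 0, "y": 0, "z": 0.15, "spin": 0},
  {"x": 0, "y": 0, "z": 0, "spin": 0},
])

```text
t: 17.2
tcp_pos: [0.5265, -0.1678, 0.0528]
eef_rot: [-0.0, 1.0, -0.0, -0.001]
ft_force: [0.0, 0.0, -1.0]
width: 0.265
grip_force: 44.3
```

Emit:
arm_command([
  {"x": 0, "y": 0, "z": 0.03, "spin": 0},
  {"x": 0, "y": 0, "z": 0.03, "spin": 0},
  {"x": 0, "y": 0, "z": 0, "spin": 0},
  {"x": 0, "y": 0, "z": 0, "spin": 0},
])

```text
t: 17.6
tcp_pos: [0.5271, -0.1677, 0.0521]
eef_rot: [0.0, 1.0, 0.0, 0.0]
ft_force: [-0.5, -1.2, -1.1]
width: 0.267
grip_force: 44.3
```

Emit:
arm_command([
  {"x": 0, "y": 0, "z": 0.05, "spin": 0},
  {"x": 0, "y": 0, "z": 0, "spin": 0},
  {"x": 0, "y": 0, "z": 0, "spin": 0},
])

```text
t: 17.9
tcp_pos: [0.5268, -0.1675, 0.0501]
eef_rot: [-0.0, 1.0, 0.0, -0.0]
ft_force: [0.7, 1.4, -0.8]
width: 0.268
grip_force: 44.3
```

Emit:
arm_command([
  {"x": 0, "y": 0, "z": 0.02, "spin": 0},
  {"x": 0, "y": 0, "z": 0.01, "spin": 0},
  {"x": 0, "y": 0, "z": 0, "spin": 0},
])

```text
t: 18.2
tcp_pos: [0.5269, -0.1676, 0.0498]
eef_rot: [0.0, 1.0, 0.0, -0.0]
ft_force: [-2.0, 1.4, 4.3]
width: 0.263
grip_force: 44.7
```

Emit:
arm_command([
  {"x": 0, "y": 0, "z": 0, "spin": 0},
  {"x": 0, "y": 0, "z": 0, "spin": 0},
  {"x": 0, "y": 0, "z": 0, "spin": 0},
  {"x": 0, "y": 0, "z": 0, "spin": 0},
  {"x": 0, "y": 0, "z": 0, "spin": 0},
], gripper=75)

```text
t: 18.7
tcp_pos: [0.5268, -0.1676, 0.0491]
eef_rot: [-0.0, 1.0, 0.0, 0.0]
ft_force: [-0.3, 0.3, -0.9]
width: 0.881
grip_force: 0.0
```

Emit:
arm_command([
  {"x": 0, "y": 0, "z": -0.4, "spin": 0},
  {"x": 0, "y": 0, "z": -0.8, "spin": 0},
  {"x": 0, "y": 0, "z": -0.9, "spin": 0},
  {"x": -0.1, "y": -0.4, "z": -0.6, "spin": 0},
  {"x": -0.2, "y": -0.8, "z": -0.2, "spin": 0},
])

```text
t: 19.2
tcp_pos: [0.5199, -0.1329, 0.1405]
eef_rot: [0.001, 1.0, -0.001, 0.003]
ft_force: [-0.2, 0.6, 0.3]
width: 0.874
grip_force: 0.0
```

Emit:
arm_command([
  {"x": -0.2, "y": -1, "z": 0, "spin": 0},
  {"x": -0.2, "y": -1, "z": 0, "spin": 0},
  {"x": -0.2, "y": -1, "z": 0, "spin": 0},
  {"x": -0.2, "y": -1, "z": 0, "spin": 0},
  {"x": -0.2, "y": -1, "z": 0, "spin": 0},
])

```text
t: 19.7
tcp_pos: [0.4877, 0.0195, 0.1374]
eef_rot: [0.0, 1.0, -0.0, 0.001]
ft_force: [-0.3, -0.6, -0.5]
width: 0.877
grip_force: 0.0
```

```bash
python3 - <<'E'
from h import *
s=robot.get_state(); print(s['tcp_pos'])
for n in('top','scene'):
    c=cap(n); P=cloud(c).reshape(-1,3)
    for k,a,b,x,y,r in(('hub',.07,.082,.5265,-.167,.04),('disc',.038,.047,.5265,-.167,.04),('ring',.028,.0365,.5265,-.167,.04),('jar',.046,.055,.4215,.3235,.03)):
        m=(np.hypot(P[:,0]-x,P[:,1]-y)<r)&(P[:,2]>a)&(P[:,2]<b); q=P[m][:,:2].astype(np.float32)
        print(n,k,len(q), cv2.minEnclosingCircle(q) if len(q) else '',np.median(P[m][:,2]))
E
```

```text
[0.48774649 0.01954457 0.13736556]
top hub 56 ((0.5261936187744141, -0.1677488535642624), 0.012415341101586819) 0.07592991627252489
top disc 104 ((0.5269408822059631, -0.16758006811141968), 0.02384600229561329) 0.04228980221231109
top ring 73 ((0.527023434638977, -0.16685734689235687), 0.02812964841723442) 0.03356207735672732
top jar 160 ((0.42264217138290405, 0.3251364529132843), 0.02102743089199066) 0.05056153186655915
scene hub 112 ((0.525848925113678, -0.1689232736825943), 0.01217429619282484) 0.0747881102360223
scene disc 216 ((0.5257641673088074, -0.16864557564258575), 0.02291877008974552) 0.04089088589715166
scene ring 169 ((0.5265604257583618, -0.16877047717571259), 0.028336720541119576) 0.0326415612063525
scene jar 154 ((0.4203154742717743, 0.32201436161994934), 0.02228243462741375) 0.04883557661676713
```

Emit:
arm_command([
  {"x": -0.2, "y": -1, "z": 0, "spin": 0},
  {"x": -0.2, "y": -1, "z": 0, "spin": 0},
  {"x": -0.2, "y": -1, "z": 0, "spin": 0},
  {"x": -0.2, "y": -1, "z": 0, "spin": 0},
  {"x": -0.2, "y": -1, "z": 0, "spin": 0},
], gripper=80)

```text
t: 20.3
tcp_pos: [0.4581, 0.169, 0.1372]
eef_rot: [-0.0, 1.0, -0.0, 0.001]
ft_force: [0.4, -0.6, -0.1]
width: 0.937
grip_force: 0.0
```

Emit:
arm_command([
  {"x": -0.2, "y": -1, "z": 0, "spin": 0},
  {"x": -0.2, "y": -1, "z": 0, "spin": 0},
  {"x": -0.2, "y": -1, "z": 0, "spin": 0},
  {"x": -0.2, "y": -0.9, "z": 0, "spin": 0},
  {"x": -0.2, "y": -0.7, "z": 0, "spin": 0},
])

```text
t: 20.8
tcp_pos: [0.4282, 0.3076, 0.1372]
eef_rot: [-0.0, 1.0, 0.0, 0.001]
ft_force: [0.2, -0.8, -0.3]
width: 0.938
grip_force: 0.0
```

Emit:
arm_command([
  {"x": -0.2, "y": -0.4, "z": 0.3, "spin": 0},
  {"x": 0, "y": -0.15, "z": 0.6, "spin": 0},
  {"x": 0, "y": 0, "z": 0.5, "spin": 0},
  {"x": 0, "y": 0, "z": 0, "spin": 0},
  {"x": 0, "y": 0, "z": 0, "spin": 0},
])

```text
t: 21.3
tcp_pos: [0.4217, 0.3221, 0.0936]
eef_rot: [0.0, 1.0, -0.0, -0.001]
ft_force: [-0.2, 0.0, 0.2]
width: 0.94
grip_force: 0.0
```

Emit:
arm_command([
  {"x": 0, "y": -0.03, "z": 0.8, "spin": 0},
  {"x": 0, "y": 0, "z": 0.9, "spin": 0},
  {"x": 0, "y": 0, "z": 0.7, "spin": 0},
  {"x": 0, "y": 0, "z": 0.4, "spin": 0},
  {"x": 0, "y": 0, "z": 0.15, "spin": 0},
])

```text
t: 21.8
tcp_pos: [0.4217, 0.3233, 0.0051]
eef_rot: [0.0, 1.0, -0.0, -0.0]
ft_force: [0.2, -0.3, 0.2]
width: 0.937
grip_force: 0.0
```

Emit:
arm_command([
  {"x": 0, "y": 0, "z": 0, "spin": 0},
  {"x": 0, "y": 0, "z": 0, "spin": 0},
  {"x": 0, "y": 0, "z": 0, "spin": 0},
  {"x": 0, "y": 0, "z": 0, "spin": 0},
  {"x": 0, "y": 0, "z": 0, "spin": 0},
], gripper=25, force=30)

```text
t: 22.3
tcp_pos: [0.4229, 0.3245, 0.0075]
eef_rot: [-0.001, 1.0, 0.0, 0.001]
ft_force: [-1.3, -1.7, 6.0]
width: 0.515
grip_force: 30.8
```

Emit:
arm_command([
  {"x": 0, "y": 0, "z": 0, "spin": 0},
  {"x": 0, "y": 0, "z": 0, "spin": 0},
])

```text
t: 22.5
tcp_pos: [0.423, 0.3245, 0.0075]
eef_rot: [-0.001, 1.0, 0.0, 0.001]
ft_force: [-1.2, 0.5, 6.1]
width: 0.524
grip_force: 30.8
```

Emit:
arm_command([
  {"x": 0, "y": 0, "z": -0.4, "spin": 0},
  {"x": 0, "y": 0, "z": -0.8, "spin": 0},
  {"x": 0, "y": 0, "z": -0.9, "spin": 0},
  {"x": 0.1, "y": 0.3, "z": -0.6, "spin": 0},
  {"x": 0.2, "y": 0.7, "z": -0.3, "spin": 0},
])

```text
t: 23.0
tcp_pos: [0.4318, 0.295, 0.0988]
eef_rot: [-0.001, 1.0, 0.001, 0.002]
ft_force: [-0.4, -1.0, -0.8]
width: 0.52
grip_force: 31.0
```

Emit:
arm_command([
  {"x": 0.3, "y": 0.9, "z": 0, "spin": 0},
  {"x": 0.3, "y": 0.9, "z": 0, "spin": 0},
  {"x": 0.3, "y": 0.9, "z": 0, "spin": 0},
  {"x": 0.3, "y": 0.9, "z": 0, "spin": 0},
  {"x": 0.3, "y": 0.9, "z": 0, "spin": 0},
])

```text
t: 23.5
tcp_pos: [0.4759, 0.1578, 0.0963]
eef_rot: [-0.0, 1.0, 0.0, 0.0]
ft_force: [0.4, -0.4, -1.2]
width: 0.516
grip_force: 31.0
```

Emit:
arm_command([
  {"x": 0.3, "y": 0.9, "z": 0, "spin": 0},
  {"x": 0.3, "y": 0.9, "z": 0, "spin": 0},
  {"x": 0.3, "y": 0.9, "z": 0, "spin": 0},
  {"x": 0.3, "y": 0.9, "z": 0, "spin": 0},
  {"x": 0.3, "y": 0.9, "z": 0, "spin": 0},
])

```text
t: 24.0
tcp_pos: [0.5209, 0.0227, 0.0963]
eef_rot: [-0.0, 1.0, 0.0, 0.0]
ft_force: [0.6, 0.4, -1.9]
width: 0.522
grip_force: 31.0
```

Emit:
arm_command([
  {"x": 0.15, "y": 0.8, "z": 0, "spin": 0},
  {"x": 0, "y": 0.5, "z": 0.3, "spin": 0},
  {"x": 0, "y": 0.23, "z": 0.3, "spin": 0},
  {"x": 0, "y": 0, "z": 0, "spin": 0},
  {"x": 0, "y": 0, "z": 0, "spin": 0},
])

```text
t: 24.5
tcp_pos: [0.5244, -0.0213, 0.0768]
eef_rot: [-0.0, 1.0, 0.0, -0.001]
ft_force: [-0.7, 0.4, -1.0]
width: 0.518
grip_force: 31.0
```

Emit:
arm_command([
  {"x": 0, "y": 0.03, "z": 0.8, "spin": 0},
  {"x": 0, "y": 0, "z": 0.7, "spin": 0},
  {"x": 0, "y": 0, "z": 0.5, "spin": 0},
  {"x": 0, "y": 0, "z": 0.2, "spin": 0},
  {"x": 0, "y": 0, "z": 0.06, "spin": 0},
])

```text
t: 25.0
tcp_pos: [0.5249, -0.0224, 0.0093]
eef_rot: [-0.0, 1.0, 0.0, -0.001]
ft_force: [-0.2, 0.0, -0.5]
width: 0.514
grip_force: 31.0
```

Emit:
arm_command([
  {"x": 0, "y": 0, "z": 0, "spin": 0},
  {"x": 0, "y": 0, "z": 0.03, "spin": 0},
  {"x": 0, "y": 0, "z": 0, "spin": 0},
  {"x": 0, "y": 0, "z": 0, "spin": 0},
])

```text
t: 25.4
tcp_pos: [0.5258, -0.0231, 0.0097]
eef_rot: [0.0, 1.0, 0.0, 0.001]
ft_force: [0.0, 0.0, -0.7]
width: 0.52
grip_force: 31.0
```

Emit:
arm_command([
  {"x": 0, "y": 0, "z": 0.05, "spin": 0},
  {"x": 0, "y": 0, "z": 0.02, "spin": 0},
  {"x": 0, "y": 0, "z": 0, "spin": 0},
])

```text
t: 25.7
tcp_pos: [0.5256, -0.023, 0.0075]
eef_rot: [0.0, 1.0, 0.0, 0.0]
ft_force: [-1.7, -0.0, 4.0]
width: 0.518
grip_force: 31.4
```

Emit:
arm_command([
  {"x": 0, "y": 0, "z": 0.02, "spin": 0},
  {"x": 0, "y": 0, "z": 0, "spin": 0},
  {"x": 0, "y": 0, "z": 0, "spin": 0},
])

```text
t: 26.0
tcp_pos: [0.5256, -0.0231, 0.0075]
eef_rot: [0.0, 1.0, 0.0, -0.0]
ft_force: [-4.2, 0.2, 8.4]
width: 0.515
grip_force: 31.8
```

Emit:
arm_command([
  {"x": 0, "y": 0, "z": 0, "spin": 0},
  {"x": 0, "y": 0, "z": 0, "spin": 0},
  {"x": 0, "y": 0, "z": 0, "spin": 0},
  {"x": 0, "y": 0, "z": 0, "spin": 0},
  {"x": 0, "y": 0, "z": 0, "spin": 0},
], gripper=75)

```text
t: 26.5
tcp_pos: [0.5252, -0.023, 0.0061]
eef_rot: [-0.0, 1.0, 0.0, -0.0]
ft_force: [0.3, 0.2, -0.2]
width: 0.88
grip_force: 0.0
```

Emit:
arm_command([
  {"x": 0, "y": 0, "z": -0.4, "spin": 0},
  {"x": 0, "y": 0, "z": -0.8, "spin": 0},
  {"x": 0, "y": 0, "z": -0.9, "spin": 0},
  {"x": 0, "y": 0, "z": -0.8, "spin": 0},
  {"x": 0.6, "y": -0.2, "z": -0.5, "spin": 0},
])

```text
t: 27.0
tcp_pos: [0.5434, -0.0173, 0.1113]
eef_rot: [0.0, 1.0, -0.0, 0.001]
ft_force: [0.6, 0.9, -0.9]
width: 0.878
grip_force: 0.0
```

Emit:
arm_command([
  {"x": 1, "y": -0.2, "z": 0, "spin": 0},
  {"x": 1, "y": -0.2, "z": 0, "spin": 0},
  {"x": 1, "y": -0.2, "z": 0, "spin": 0},
  {"x": 0.7, "y": -0.08, "z": 0, "spin": 0},
  {"x": 0.35, "y": 0, "z": 0, "spin": 0},
])

```text
t: 27.5
tcp_pos: [0.6665, 0.0038, 0.1093]
eef_rot: [0.0, 1.0, 0.0, 0.001]
ft_force: [-0.1, 0.1, -0.4]
width: 0.878
grip_force: 0.0
```

Emit:
arm_command([
  {"x": 0, "y": 0, "z": 0, "spin": 0.8},
  {"x": 0, "y": 0, "z": 0, "spin": 0.8},
  {"x": 0, "y": 0, "z": 0, "spin": 0.7},
  {"x": 0, "y": 0, "z": 0, "spin": 0},
  {"x": 0, "y": 0, "z": 0, "spin": 0},
])

```text
t: 28.0
tcp_pos: [0.6646, 0.0033, 0.1087]
eef_rot: [0.0, 0.993, -0.119, 0.0]
ft_force: [-0.2, -0.2, 0.6]
width: 0.876
grip_force: 0.0
```

```bash
cat > chk.py <<'E'
from h import *
import sys
def chk(L):
    s=robot.get_state(); print(s['t'],s['tcp_pos'],s['eef_rot'])
    for n in('top','scene'):
        c=cap(n); P=cloud(c).reshape(-1,3)
        for k,a,b,x,y,r in L:
            m=(np.hypot(P[:,0]-x,P[:,1]-y)<r)&(P[:,2]>a)&(P[:,2]<b); q=P[m][:,:2].astype(np.float32)
            if len(q)>4: print(n,k,len(q),np.round(cv2.minEnclosingCircle(q)[0],4),np.round(np.hstack(cv2.minAreaRect(q)),3),np.median(P[m][:,2]).round(3))
            else: print(n,k,len(q))
E
python3 -c "
from chk import *
chk([('jar',.046,.055,.525,-.022,.035),('red',.03,.039,.665,.0035,.045)])"
```

```text
28.0 [0.66456181 0.0033131  0.10871554] [ 4.36899227e-06  9.92847778e-01 -1.19387133e-01  4.71633341e-05]
top jar 0
top red 0
scene jar 248 [ 0.5238 -0.0251] [ 0.524 -0.025  0.04   0.04   6.302] 0.049
scene red 125 [0.665  0.0018] [6.6500e-01 2.0000e-03 5.2000e-02 5.0000e-02 7.5382e+01] 0.034
```

Emit:
arm_command([
  {"x": 0, "y": 0, "z": 0.8, "spin": 0},
  {"x": 0, "y": 0, "z": 0.9, "spin": 0},
  {"x": 0, "y": 0, "z": 0.9, "spin": 0},
  {"x": 0, "y": 0, "z": 0.6, "spin": 0},
  {"x": 0, "y": 0, "z": 0.3, "spin": 0},
])

```text
t: 28.6
tcp_pos: [0.6634, 0.0035, 0.001]
eef_rot: [0.0, 0.993, -0.12, -0.002]
ft_force: [-0.1, -0.6, -0.0]
width: 0.882
grip_force: 0.0
```

Emit:
arm_command([
  {"x": 0, "y": 0, "z": 0, "spin": 0},
  {"x": 0, "y": 0, "z": 0, "spin": 0},
  {"x": 0, "y": 0, "z": 0, "spin": 0},
  {"x": 0, "y": 0, "z": 0, "spin": 0},
  {"x": 0, "y": 0, "z": 0, "spin": 0},
], gripper=30, force=30)

```text
t: 29.1
tcp_pos: [0.6654, 0.0034, 0.0043]
eef_rot: [-0.0, 0.993, -0.12, 0.001]
ft_force: [-0.2, 0.2, 0.2]
width: 0.582
grip_force: 31.5
```

Emit:
arm_command([
  {"x": 0, "y": 0, "z": 0, "spin": 0},
  {"x": 0, "y": 0, "z": 0, "spin": 0},
])

```text
t: 29.3
tcp_pos: [0.6654, 0.0034, 0.0042]
eef_rot: [-0.0, 0.993, -0.12, 0.001]
ft_force: [-0.4, -0.5, 3.6]
width: 0.582
grip_force: 31.7
```

Emit:
arm_command([
  {"x": 0, "y": 0, "z": -0.4, "spin": 0},
  {"x": 0, "y": 0, "z": -0.7, "spin": -0.5},
  {"x": 0, "y": 0, "z": -0.7, "spin": -0.8},
  {"x": 0, "y": 0, "z": -0.5, "spin": -0.7},
  {"x": 0, "y": 0, "z": -0.2, "spin": -0.3},
])

```text
t: 29.8
tcp_pos: [0.666, 0.0034, 0.0813]
eef_rot: [0.0, 1.0, 0.001, 0.002]
ft_force: [-0.0, -1.0, -0.6]
width: 0.578
grip_force: 31.5
```

Emit:
arm_command([
  {"x": -0.2, "y": -0.5, "z": 0, "spin": 0},
  {"x": -0.3, "y": -0.8, "z": 0, "spin": 0},
  {"x": -0.3, "y": -0.9, "z": 0, "spin": 0},
  {"x": -0.3, "y": -0.9, "z": 0, "spin": 0},
  {"x": -0.3, "y": -0.8, "z": 0, "spin": 0},
])

```text
t: 30.3
tcp_pos: [0.621, 0.1225, 0.0775]
eef_rot: [-0.0, 1.0, -0.0, -0.001]
ft_force: [0.0, 0.4, -0.3]
width: 0.581
grip_force: 31.4
```

Emit:
arm_command([
  {"x": -0.2, "y": -0.4, "z": 0, "spin": 0},
  {"x": 0, "y": -0.15, "z": 0, "spin": 0},
  {"x": 0, "y": 0, "z": 0.2, "spin": -0.7},
  {"x": 0, "y": 0, "z": 0.2, "spin": -0.7},
  {"x": 0, "y": 0, "z": 0.1, "spin": 0},
])

```text
t: 30.8
tcp_pos: [0.6166, 0.1364, 0.0625]
eef_rot: [0.0, 0.997, 0.073, -0.001]
ft_force: [-1.1, -0.9, -0.3]
width: 0.583
grip_force: 31.5
```

Emit:
arm_command([
  {"x": 0, "y": 0, "z": 0.5, "spin": 0},
  {"x": 0, "y": 0, "z": 0.6, "spin": 0},
  {"x": 0, "y": 0, "z": 0.4, "spin": 0},
  {"x": 0, "y": 0, "z": 0.2, "spin": 0},
  {"x": 0, "y": 0, "z": 0.1, "spin": 0},
])

```text
t: 31.3
tcp_pos: [0.616, 0.1368, 0.0077]
eef_rot: [0.0, 0.997, 0.073, -0.001]
ft_force: [-1.1, -0.0, -0.4]
width: 0.578
grip_force: 31.4
```

Emit:
arm_command([
  {"x": 0, "y": 0, "z": 0, "spin": 0},
  {"x": 0, "y": 0, "z": 0, "spin": 0},
  {"x": 0, "y": 0, "z": 0, "spin": 0},
])

```text
t: 31.6
tcp_pos: [0.6175, 0.1371, 0.0102]
eef_rot: [-0.0, 0.997, 0.073, 0.001]
ft_force: [0.5, -0.0, -0.7]
width: 0.577
grip_force: 31.4
```

Emit:
arm_command([
  {"x": 0, "y": 0, "z": 0.06, "spin": 0},
  {"x": 0, "y": 0, "z": 0.06, "spin": 0},
  {"x": 0, "y": 0, "z": 0.04, "spin": 0},
  {"x": 0, "y": 0, "z": 0.02, "spin": 0},
  {"x": 0, "y": 0, "z": 0, "spin": 0},
])

```text
t: 32.1
tcp_pos: [0.6169, 0.1369, 0.0043]
eef_rot: [-0.0, 0.997, 0.073, -0.0]
ft_force: [-1.9, -0.7, 2.0]
width: 0.578
grip_force: 31.6
```

Emit:
arm_command([
  {"x": 0, "y": 0, "z": 0.02, "spin": 0},
  {"x": 0, "y": 0, "z": 0, "spin": 0},
  {"x": 0, "y": 0, "z": 0, "spin": 0},
])

```text
t: 32.4
tcp_pos: [0.6169, 0.1369, 0.0042]
eef_rot: [0.0, 0.997, 0.073, -0.0]
ft_force: [-3.8, -0.5, 5.3]
width: 0.579
grip_force: 32.1
```

Emit:
arm_command([
  {"x": 0, "y": 0, "z": 0, "spin": 0},
  {"x": 0, "y": 0, "z": 0, "spin": 0},
  {"x": 0, "y": 0, "z": 0, "spin": 0},
  {"x": 0, "y": 0, "z": 0, "spin": 0},
], gripper=70)

```text
t: 32.8
tcp_pos: [0.6167, 0.1369, 0.003]
eef_rot: [-0.0, 0.997, 0.073, -0.0]
ft_force: [0.4, 0.6, -0.2]
width: 0.822
grip_force: 0.0
```

Emit:
arm_command([
  {"x": 0, "y": 0, "z": -0.4, "spin": 0},
  {"x": 0, "y": 0, "z": -0.8, "spin": 0},
  {"x": 0, "y": 0, "z": -1, "spin": 0.6},
  {"x": 0, "y": 0, "z": -1, "spin": 0.8},
  {"x": 0, "y": 0, "z": -0.8, "spin": 0},
])

```text
t: 33.3
tcp_pos: [0.6176, 0.137, 0.1265]
eef_rot: [-0.0, 1.0, -0.001, 0.001]
ft_force: [0.9, 0.1, -0.2]
width: 0.822
grip_force: 0.0
```

Emit:
arm_command([
  {"x": -0.3, "y": 0.7, "z": 0, "spin": 0},
  {"x": -0.4, "y": 1, "z": 0, "spin": 0},
  {"x": -0.4, "y": 1, "z": 0, "spin": 0},
  {"x": -0.4, "y": 1, "z": 0, "spin": 0},
  {"x": -0.4, "y": 1, "z": 0, "spin": 0},
])

```text
t: 33.8
tcp_pos: [0.5595, -0.0051, 0.1244]
eef_rot: [0.0, 1.0, 0.0, 0.001]
ft_force: [0.1, 0.3, 0.2]
width: 0.817
grip_force: 0.0
```

Emit:
arm_command([
  {"x": -0.4, "y": 1, "z": 0, "spin": 0},
  {"x": -0.4, "y": 1, "z": 0, "spin": 0},
  {"x": -0.4, "y": 1, "z": 0, "spin": 0},
  {"x": -0.4, "y": 1, "z": 0, "spin": 0},
  {"x": -0.4, "y": 1, "z": 0, "spin": 0},
])

```text
t: 34.3
tcp_pos: [0.4995, -0.1553, 0.1244]
eef_rot: [0.0, 1.0, 0.0, 0.001]
ft_force: [-0.1, -0.1, -0.3]
width: 0.818
grip_force: 0.0
```

Emit:
arm_command([
  {"x": -0.6, "y": 1, "z": 0, "spin": 0},
  {"x": -0.6, "y": 1, "z": 0, "spin": 0},
  {"x": -0.6, "y": 1, "z": 0, "spin": 0},
  {"x": -0.6, "y": 1, "z": 0, "spin": 0},
  {"x": -0.4, "y": 0.8, "z": 0, "spin": 0},
])

```text
t: 34.8
tcp_pos: [0.4149, -0.2997, 0.1244]
eef_rot: [0.001, 1.0, -0.0, 0.0]
ft_force: [0.5, -0.5, -0.5]
width: 0.819
grip_force: 0.0
```

Emit:
arm_command([
  {"x": 0, "y": 0, "z": 0, "spin": -0.6},
  {"x": 0, "y": 0, "z": 0, "spin": -0.6},
  {"x": 0, "y": 0, "z": 0, "spin": 0},
  {"x": 0, "y": 0, "z": 0, "spin": 0},
])

```text
t: 35.2
tcp_pos: [0.416, -0.2982, 0.1239]
eef_rot: [0.0, 0.998, 0.062, 0.0]
ft_force: [-0.7, -0.3, 0.2]
width: 0.819
grip_force: 0.0
```

```bash
python3 -c "
from chk import *
chk([('jar',.046,.055,.525,-.022,.035),('red',.03,.039,.617,.137,.045),('blue',.03,.039,.415,-.327,.045),('loupe',.03,.038,.353,-.252,.03),('hub',.07,.082,.5265,-.167,.04)])"
```

```text
35.2 [ 0.4159902  -0.29815283  0.12393978] [2.95120570e-04 9.98061454e-01 6.22346865e-02 3.01197185e-04]
top jar 147 [ 0.5246 -0.023 ] [ 5.2500e-01 -2.2000e-02  3.8000e-02  3.9000e-02  8.8674e+01] 0.05
top red 79 [0.6164 0.1369] [0.617 0.137 0.052 0.05  7.814] 0.035
top blue 0
top loupe 0
top hub 52 [ 0.527  -0.1675] [ 5.2700e-01 -1.6700e-01  2.2000e-02  2.3000e-02  6.7405e+01] 0.076
scene jar 250 [ 0.5247 -0.0246] [ 5.2400e-01 -2.5000e-02  3.9000e-02  4.0000e-02  2.9948e+01] 0.049
scene red 127 [0.6168 0.1356] [0.616 0.135 0.05  0.052 7.209] 0.033
scene blue 185 [ 0.415  -0.3281] [ 0.414 -0.328  0.052  0.05   8.23 ] 0.034
scene loupe 31 [ 0.361  -0.2577] [ 0.361 -0.258  0.01   0.017  2.431] 0.033
scene hub 111 [ 0.526  -0.1689] [ 5.270e-01 -1.690e-01  2.200e-02  2.200e-02  3.072e+01] 0.075
```

Emit:
arm_command([
  {"x": -0.08, "y": 0.5, "z": 0, "spin": 0},
  {"x": -0.08, "y": 0.45, "z": 0, "spin": 0},
  {"x": 0, "y": 0, "z": 0.5, "spin": 0},
  {"x": 0, "y": 0, "z": 0.6, "spin": 0},
  {"x": 0, "y": 0, "z": 0, "spin": 0},
])

```text
t: 35.8
tcp_pos: [0.4126, -0.3255, 0.0864]
eef_rot: [-0.003, 0.998, 0.062, -0.002]
ft_force: [-0.9, 0.5, -0.4]
width: 0.819
grip_force: 0.0
```

Emit:
arm_command([
  {"x": 0, "y": 0, "z": 0, "spin": 0},
  {"x": 0, "y": 0, "z": 0, "spin": 0},
])

```text
t: 36.0
tcp_pos: [0.4149, -0.3272, 0.0907]
eef_rot: [0.0, 0.998, 0.063, 0.0]
ft_force: [-0.5, -0.3, 0.6]
width: 0.82
grip_force: 0.0
```

Emit:
arm_command([
  {"x": 0, "y": 0, "z": 0.7, "spin": 0},
  {"x": 0, "y": 0, "z": 0.9, "spin": 0},
  {"x": 0, "y": 0, "z": 0.7, "spin": 0},
  {"x": 0, "y": 0, "z": 0.4, "spin": 0},
  {"x": 0, "y": 0, "z": 0.15, "spin": 0},
])

```text
t: 36.5
tcp_pos: [0.4144, -0.3267, 0.0041]
eef_rot: [-0.0, 0.998, 0.063, -0.0]
ft_force: [-0.8, -0.3, 0.5]
width: 0.819
grip_force: 0.0
```

Emit:
arm_command([
  {"x": 0, "y": 0, "z": 0, "spin": 0},
  {"x": 0, "y": 0, "z": 0, "spin": 0},
  {"x": 0, "y": 0, "z": 0, "spin": 0},
  {"x": 0, "y": 0, "z": 0, "spin": 0},
  {"x": 0, "y": 0, "z": 0, "spin": 0},
], gripper=30, force=30)

```text
t: 37.0
tcp_pos: [0.4152, -0.3275, 0.0058]
eef_rot: [0.001, 0.998, 0.063, 0.001]
ft_force: [0.1, -0.8, 4.0]
width: 0.582
grip_force: 33.5
```

Emit:
arm_command([
  {"x": 0, "y": 0, "z": 0, "spin": 0},
  {"x": 0, "y": 0, "z": 0, "spin": 0},
])

```text
t: 37.2
tcp_pos: [0.4153, -0.3275, 0.0058]
eef_rot: [0.001, 0.998, 0.063, 0.001]
ft_force: [-0.5, 0.3, 5.3]
width: 0.582
grip_force: 33.8
```

Emit:
arm_command([
  {"x": 0, "y": 0, "z": -0.4, "spin": 0},
  {"x": 0, "y": 0, "z": -0.7, "spin": 0.6},
  {"x": 0, "y": 0, "z": -0.7, "spin": 0.6},
  {"x": 0.3, "y": -0.15, "z": -0.5, "spin": 0},
  {"x": 0.7, "y": -0.4, "z": -0.2, "spin": 0},
])

```text
t: 37.7
tcp_pos: [0.4453, -0.3113, 0.0821]
eef_rot: [0.001, 1.0, -0.0, 0.001]
ft_force: [0.5, 0.2, -0.4]
width: 0.579
grip_force: 33.1
```

Emit:
arm_command([
  {"x": 0.8, "y": -0.4, "z": 0, "spin": 0},
  {"x": 0.8, "y": -0.4, "z": 0, "spin": 0},
  {"x": 0.7, "y": -0.4, "z": 0, "spin": 0},
  {"x": 0.4, "y": -0.15, "z": 0, "spin": 0},
  {"x": 0.07, "y": 0, "z": 0, "spin": 0},
])

```text
t: 38.2
tcp_pos: [0.5289, -0.2691, 0.0799]
eef_rot: [-0.0, 1.0, 0.001, -0.0]
ft_force: [-0.6, -0.2, -0.8]
width: 0.58
grip_force: 33.1
```

Emit:
arm_command([
  {"x": 0, "y": 0, "z": 0.4, "spin": 0},
  {"x": 0, "y": 0, "z": 0.4, "spin": 0},
  {"x": 0, "y": 0, "z": 0.2, "spin": 0},
  {"x": 0, "y": 0, "z": 0, "spin": 0},
  {"x": 0, "y": 0, "z": 0, "spin": 0},
])

```text
t: 38.7
tcp_pos: [0.5271, -0.2701, 0.0493]
eef_rot: [-0.0, 1.0, -0.0, -0.0]
ft_force: [-0.5, -0.8, -0.3]
width: 0.578
grip_force: 33.1
```

Emit:
arm_command([
  {"x": 0, "y": 0, "z": 0.5, "spin": 0},
  {"x": 0, "y": 0, "z": 0.5, "spin": 0},
  {"x": 0, "y": 0, "z": 0.25, "spin": 0},
  {"x": 0, "y": 0, "z": 0.1, "spin": 0},
  {"x": 0, "y": 0, "z": 0, "spin": 0},
])

```text
t: 39.2
tcp_pos: [0.5272, -0.2696, 0.0083]
eef_rot: [-0.0, 1.0, 0.0, -0.001]
ft_force: [0.5, 0.2, -0.2]
width: 0.578
grip_force: 33.1
```

Emit:
arm_command([
  {"x": 0, "y": 0, "z": 0.03, "spin": 0},
  {"x": 0, "y": 0, "z": 0.03, "spin": 0},
  {"x": 0, "y": 0, "z": 0.03, "spin": 0},
  {"x": 0, "y": 0, "z": 0, "spin": 0},
  {"x": 0, "y": 0, "z": 0, "spin": 0},
])

```text
t: 39.7
tcp_pos: [0.5279, -0.27, 0.0068]
eef_rot: [0.0, 1.0, 0.0, 0.0]
ft_force: [-1.0, -0.5, -1.2]
width: 0.577
grip_force: 33.1
```

Emit:
arm_command([
  {"x": 0, "y": 0, "z": 0.03, "spin": 0},
  {"x": 0, "y": 0, "z": 0.03, "spin": 0},
  {"x": 0, "y": 0, "z": 0, "spin": 0},
  {"x": 0, "y": 0, "z": 0, "spin": 0},
])

```text
t: 40.1
tcp_pos: [0.5279, -0.2701, 0.0058]
eef_rot: [0.0, 1.0, 0.0, -0.0]
ft_force: [-2.8, 1.8, 5.3]
width: 0.58
grip_force: 33.8
```

Emit:
arm_command([
  {"x": 0, "y": 0, "z": 0, "spin": 0},
  {"x": 0, "y": 0, "z": 0, "spin": 0},
  {"x": 0, "y": 0, "z": 0, "spin": 0},
  {"x": 0, "y": 0, "z": 0, "spin": 0},
], gripper=62)

```text
t: 40.5
tcp_pos: [0.5277, -0.2699, 0.0046]
eef_rot: [-0.0, 1.0, 0.0, -0.0]
ft_force: [0.3, 0.7, 0.1]
width: 0.726
grip_force: 0.0
```

Emit:
arm_command([
  {"x": 0, "y": 0, "z": -0.3, "spin": 0},
  {"x": 0, "y": 0, "z": -0.7, "spin": 0},
  {"x": 0, "y": 0, "z": -0.9, "spin": 0},
  {"x": 0, "y": 0, "z": -1, "spin": 0},
  {"x": 0, "y": 0.4, "z": -1, "spin": 0},
])

```text
t: 41.0
tcp_pos: [0.5276, -0.2811, 0.1233]
eef_rot: [-0.0, 1.0, 0.001, -0.0]
ft_force: [0.4, -0.1, -0.2]
width: 0.725
grip_force: 0.0
```

Emit:
arm_command([
  {"x": 0, "y": 1, "z": -0.7, "spin": 0},
  {"x": 0, "y": 1, "z": 0, "spin": 0},
  {"x": 0, "y": 1, "z": 0, "spin": 0},
  {"x": 0, "y": 1, "z": 0, "spin": 0},
  {"x": 0, "y": 1, "z": 0, "spin": 0},
])

```text
t: 41.5
tcp_pos: [0.5278, -0.4332, 0.1437]
eef_rot: [0.0, 1.0, 0.0, 0.0]
ft_force: [0.1, -0.0, 0.3]
width: 0.726
grip_force: 0.0
```

Emit:
arm_command([
  {"x": 0, "y": 1, "z": 0, "spin": 0},
  {"x": 0, "y": 0.6, "z": 0, "spin": 0},
  {"x": 0, "y": 0, "z": 0, "spin": 0},
  {"x": 0, "y": 0, "z": 0, "spin": 0},
  {"x": 0, "y": 0, "z": 0, "spin": 0},
])

```text
t: 42.0
tcp_pos: [0.5279, -0.4789, 0.1429]
eef_rot: [-0.0, 1.0, 0.0, -0.0]
ft_force: [-0.4, -0.5, 0.2]
width: 0.725
grip_force: 0.0
```

```bash
python3 -c "
from chk import *
chk([('jar',.046,.055,.525,-.022,.035),('red',.03,.039,.617,.137,.045),('blue',.03,.039,.528,-.27,.045),('loupe',.03,.038,.353,-.252,.03),('dropper',.05,.07,.359,.253,.03),('tape',.02,.028,.642,.286,.045),('hub',.07,.082,.5265,-.167,.04),('ring',.028,.0365,.5265,-.167,.04)])
save(load('top'),'end.png',None,1.4)"
```

```text
42.0 [ 0.5278958  -0.47888839  0.14292724] [-2.57259323e-04  9.99999879e-01  4.14726249e-04 -6.80043870e-05]
top jar 140 [ 0.5247 -0.0228] [ 5.240e-01 -2.200e-02  3.800e-02  4.000e-02  8.897e+01] 0.05
top red 76 [0.6169 0.1371] [0.617 0.137 0.051 0.05  7.83 ] 0.035
top blue 80 [ 0.527 -0.27 ] [ 5.2800e-01 -2.7000e-01  5.1000e-02  5.1000e-02  8.9579e+01] 0.034
top loupe 66 [ 0.3526 -0.251 ] [ 3.5200e-01 -2.5100e-01  2.6000e-02  2.5000e-02  6.0721e+01] 0.034
top dropper 33 [0.3589 0.253 ] [3.6000e-01 2.5300e-01 1.6000e-02 1.4000e-02 8.6275e+01] 0.061
top tape 174 [0.6407 0.286 ] [0.641 0.286 0.058 0.058 5.806] 0.024
top hub 55 [ 0.5263 -0.1672] [ 5.2700e-01 -1.6700e-01  2.2000e-02  2.3000e-02  6.8265e+01] 0.076
top ring 75 [ 0.5272 -0.1669] [ 0.526 -0.167  0.053  0.054  0.092] 0.034
scene jar 251 [ 0.5237 -0.0245] [ 5.2500e-01 -2.5000e-02  4.0000e-02  4.1000e-02  3.1291e+01] 0.049
scene red 129 [0.6166 0.1349] [0.616 0.136 0.05  0.053 8.856] 0.033
scene blue 178 [ 0.527  -0.2711] [ 0.527 -0.271  0.05   0.05   0.281] 0.034
scene loupe 128 [ 0.352  -0.2531] [ 3.5200e-01 -2.5300e-01  2.7000e-02  2.6000e-02  3.1682e+01] 0.033
scene dropper 44 [0.3583 0.2509] [3.5900e-01 2.5200e-01 1.3000e-02 2.0000e-02 3.0623e+01] 0.06
scene tape 231 [0.6414 0.2845] [0.641 0.284 0.058 0.06  7.57 ] 0.023
scene hub 110 [ 0.5259 -0.1689] [ 0.526 -0.169  0.022  0.023  9.02 ] 0.075
scene ring 163 [ 0.5269 -0.1691] [ 0.527 -0.169  0.055  0.054 41.581] 0.033
```

View pics/end.png

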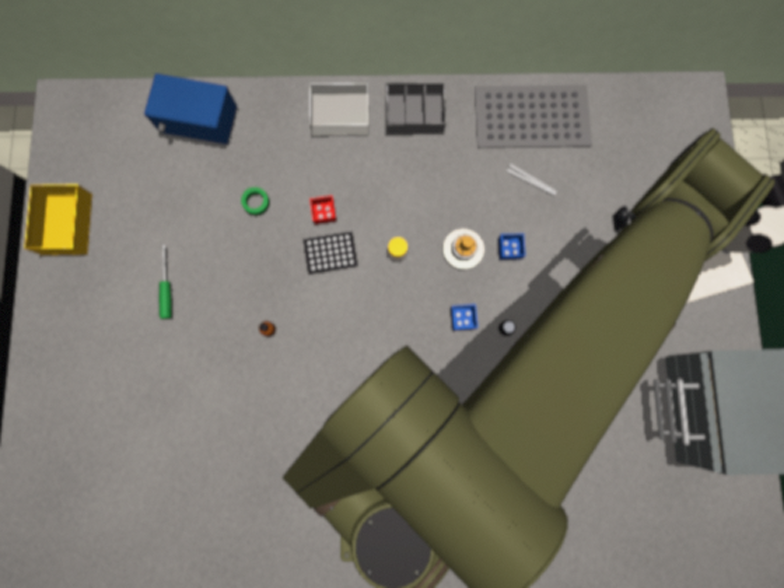

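The picture shows the finished layout:
- The ring and flange are on the stage (463,248).
- The jar stands between stage and tray (398,247).
- The red box is behind the tray (323,210).
- The blue box is beyond the stage (511,246).
- The dropper, loupe and tape haven't moved.

Handing in.

```bash
python3 -c "
from bench import robot
print(robot.close_job())"
```

```text
the job is handed in; nothing more can be done
None
```

I handed the job in at about 42 s with all five parts placed, upright and released; by my camera checks each is within about 3 mm of its target and the dropper, loupe and tape haven't moved, but the hand-in returned no verdict.

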